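Turn the trivet tile and nest the bead bowls on it

TASK

Tidy the beading table: stand the cork-backed tile up on edge against the wooden rail and turn it over, then lay it blue side up in the middle of the round felt mat. Then gather every empty bead bowl on the table into a single nested stack, right way up and fully home in one another, in the middle of the tile. Leave the other things on the table where they are.

Things in the scene. Friction and masses are not known exactly. Their poses are not given: they have to be found in the camera images.
- rail: Fixed dark wooden fence standing on the table, 180 mm long (its y), 18 mm thick, top 62 mm above the table (behind it a foot plate 4 mm high runs 60 mm back from the face). Origin at table height on the middle of the upright face that looks away from the robot, towards the tile; its x points from that face into the wood, roughly towards the robot (within about 0.4 rad of -x).
- tile: Loose tile 110 mm (x) by 52 mm (y) by 12 mm thick, 140 g. Brown cork on its +z face, blue glaze on its -z face. Origin at its centre. Starts flat on the table, cork up, beyond the rail, length within 0.3 rad of the rail's x, nearer end 40 to 95 mm from the rail's face. Leaned on the rail at 45 degrees or steeper it stays put; its foot can then be pushed in along the table.
- mat: Fixed round grey felt mat, 160 mm across, 2 mm thick. Origin at its centre at table height.
- bowl0: Small white glazed bowl, about 70 g, one of up to seven of the same shape: a straight cone 32 mm across at the foot, 66 mm at the rim, 40 mm high, wall 3 mm, solid bottom 11 mm thick. Origin at the centre of its underside, z up through the mouth. Nested, each bowl stands 11 mm higher than the one below, with about 1.4 mm play all round. May be absent.
- bowl1: Small terracotta bowl, about 70 g, one of up to seven of the same shape: a straight cone 32 mm across at the foot, 66 mm at the rim, 40 mm high, wall 3 mm, solid bottom 11 mm thick. Origin at the centre of its underside, z up through the mouth. Nested, each bowl stands 11 mm higher than the one below, with about 1.4 mm play all round. May be absent.
- bowl2: Small translucent green bowl, about 70 g, one of up to seven of the same shape: a straight cone 32 mm across at the foot, 66 mm at the rim, 40 mm high, wall 3 mm, solid bottom 11 mm thick. Origin at the centre of its underside, z up through the mouth. Nested, each bowl stands 11 mm higher than the one below, with about 1.4 mm play all round. May be absent.
- bowl3: Small yellow bowl, about 70 g, one of up to seven of the same shape: a straight cone 32 mm across at the foot, 66 mm at the rim, 40 mm high, wall 3 mm, solid bottom 11 mm thick. Origin at the centre of its underside, z up through the mouth. Nested, each bowl stands 11 mm higher than the one below, with about 1.4 mm play all round. May be absent.
- bowl4: Small orange bowl, about 70 g, one of up to seven of the same shape: a straight cone 32 mm across at the foot, 66 mm at the rim, 40 mm high, wall 3 mm, solid bottom 11 mm thick. Origin at the centre of its underside, z up through the mouth. Nested, each bowl stands 11 mm higher than the one below, with about 1.4 mm play all round. May be absent.
- bowl5: Small blue bowl, about 70 g, one of up to seven of the same shape: a straight cone 32 mm across at the foot, 66 mm at the rim, 40 mm high, wall 3 mm, solid bottom 11 mm thick. Origin at the centre of its underside, z up through the mouth. Nested, each bowl stands 11 mm higher than the one below, with about 1.4 mm play all round. May be absent.
- bowl6: Small lilac bowl, about 70 g, one of up to seven of the same shape: a straight cone 32 mm across at the foot, 66 mm at the rim, 40 mm high, wall 3 mm, solid bottom 11 mm thick. Origin at the centre of its underside, z up through the mouth. Nested, each bowl stands 11 mm higher than the one below, with about 1.4 mm play all round. May be absent.
- glass: Tall glass of red drink, 72 mm across, 120 mm high. Loose; leave alone. Origin at the centre of its underside.
- findings: Shallow white dish of metal findings, 92 mm across, 20 mm high. Loose; leave alone. Origin at the centre of its underside.
- pin_lid: Round green lid with pins lying in it, 92 mm across, 12 mm high. Loose; leave alone. Origin at the centre of its underside.
- pliers: Small pliers with blue grips, lying along their x, 145 mm long, 12 mm high. Loose; leave alone. Origin at the middle, on the table.
- bead_box: Clear square box of beads, 90 by 90 mm, 40 mm high. Loose; leave alone. Origin at the centre of its underside.

How it is judged:
On the way, in this order (a step that is already met when the one before it is completed fails the run):
1. The tile stands up steeply (60 to 120 degrees) against the rail, touching it (angle between tile's own z axis and vertical between 1 and 2.1 rad and contact force between tile and rail above 0.05 N), for 0.2 s.
2. The tile lies flat, blue side up, on the middle of the mat (angle between tile's own z axis and vertical above 2.99 rad and horizontal distance between tile and mat below 0.03 m and height (world z) of tile below 0.012 m), for 0.3 s.
At the end, for the whole second after the job is handed in: The tile lies flat on the mat, blue side up, its centre within 30 mm of the mat's. Every bowl present is upright (within 8 degrees), within 20 mm of the tile's centre, and either stands on the tile or sits fully home in another bowl (8 to 14.5 mm above it, centres within 6 mm); all at rest (all of step 2 and linear speed of each of tile, bowl0, bowl1, bowl2, bowl3, bowl4, bowl5, bowl6 below 0.02 m/s and horizontal distance between each of bowl0, bowl1, bowl2, bowl3, bowl4, bowl5, bowl6 and tile below 0.02 m and angle between each of bowl0, bowl1, bowl2, bowl3, bowl4, bowl5, bowl6's own z axis and vertical below 0.14 rad and (z of bowl0 in the frame of tile between -0.01 and -0.003 m or (z of bowl0 in the frame of bowl1 between 0.008 and 0.0145 m and horizontal distance between bowl0 and bowl1 below 0.006 m) or (z of bowl0 in the frame of bowl2 between 0.008 and 0.0145 m and horizontal distance between bowl0 and bowl2 below 0.006 m) or (z of bowl0 in the frame of bowl3 between 0.008 and 0.0145 m and horizontal distance between bowl0 and bowl3 below 0.006 m) or (z of bowl0 in the frame of bowl4 between 0.008 and 0.0145 m and horizontal distance between bowl0 and bowl4 below 0.006 m) or (z of bowl0 in the frame of bowl5 between 0.008 and 0.0145 m and horizontal distance between bowl0 and bowl5 below 0.006 m) or (z of bowl0 in the frame of bowl6 between 0.008 and 0.0145 m and horizontal distance between bowl0 and bowl6 below 0.006 m)) and (z of bowl1 in the frame of tile between -0.01 and -0.003 m or (z of bowl1 in the frame of bowl0 between 0.008 and 0.0145 m and horizontal distance between bowl1 and bowl0 below 0.006 m) or (z of bowl1 in the frame of bowl2 between 0.008 and 0.0145 m and horizontal distance between bowl1 and bowl2 below 0.006 m) or (z of bowl1 in the frame of bowl3 between 0.008 and 0.0145 m and horizontal distance between bowl1 and bowl3 below 0.006 m) or (z of bowl1 in the frame of bowl4 between 0.008 and 0.0145 m and horizontal distance between bowl1 and bowl4 below 0.006 m) or (z of bowl1 in the frame of bowl5 between 0.008 and 0.0145 m and horizontal distance between bowl1 and bowl5 below 0.006 m) or (z of bowl1 in the frame of bowl6 between 0.008 and 0.0145 m and horizontal distance between bowl1 and bowl6 below 0.006 m)) and (z of bowl2 in the frame of tile between -0.01 and -0.003 m or (z of bowl2 in the frame of bowl0 between 0.008 and 0.0145 m and horizontal distance between bowl2 and bowl0 below 0.006 m) or (z of bowl2 in the frame of bowl1 between 0.008 and 0.0145 m and horizontal distance between bowl2 and bowl1 below 0.006 m) or (z of bowl2 in the frame of bowl3 between 0.008 and 0.0145 m and horizontal distance between bowl2 and bowl3 below 0.006 m) or (z of bowl2 in the frame of bowl4 between 0.008 and 0.0145 m and horizontal distance between bowl2 and bowl4 below 0.006 m) or (z of bowl2 in the frame of bowl5 between 0.008 and 0.0145 m and horizontal distance between bowl2 and bowl5 below 0.006 m) or (z of bowl2 in the frame of bowl6 between 0.008 and 0.0145 m and horizontal distance between bowl2 and bowl6 below 0.006 m)) and (z of bowl3 in the frame of tile between -0.01 and -0.003 m or (z of bowl3 in the frame of bowl0 between 0.008 and 0.0145 m and horizontal distance between bowl3 and bowl0 below 0.006 m) or (z of bowl3 in the frame of bowl1 between 0.008 and 0.0145 m and horizontal distance between bowl3 and bowl1 below 0.006 m) or (z of bowl3 in the frame of bowl2 between 0.008 and 0.0145 m and horizontal distance between bowl3 and bowl2 below 0.006 m) or (z of bowl3 in the frame of bowl4 between 0.008 and 0.0145 m and horizontal distance between bowl3 and bowl4 below 0.006 m) or (z of bowl3 in the frame of bowl5 between 0.008 and 0.0145 m and horizontal distance between bowl3 and bowl5 below 0.006 m) or (z of bowl3 in the frame of bowl6 between 0.008 and 0.0145 m and horizontal distance between bowl3 and bowl6 below 0.006 m)) and (z of bowl4 in the frame of tile between -0.01 and -0.003 m or (z of bowl4 in the frame of bowl0 between 0.008 and 0.0145 m and horizontal distance between bowl4 and bowl0 below 0.006 m) or (z of bowl4 in the frame of bowl1 between 0.008 and 0.0145 m and horizontal distance between bowl4 and bowl1 below 0.006 m) or (z of bowl4 in the frame of bowl2 between 0.008 and 0.0145 m and horizontal distance between bowl4 and bowl2 below 0.006 m) or (z of bowl4 in the frame of bowl3 between 0.008 and 0.0145 m and horizontal distance between bowl4 and bowl3 below 0.006 m) or (z of bowl4 in the frame of bowl5 between 0.008 and 0.0145 m and horizontal distance between bowl4 and bowl5 below 0.006 m) or (z of bowl4 in the frame of bowl6 between 0.008 and 0.0145 m and horizontal distance between bowl4 and bowl6 below 0.006 m)) and (z of bowl5 in the frame of tile between -0.01 and -0.003 m or (z of bowl5 in the frame of bowl0 between 0.008 and 0.0145 m and horizontal distance between bowl5 and bowl0 below 0.006 m) or (z of bowl5 in the frame of bowl1 between 0.008 and 0.0145 m and horizontal distance between bowl5 and bowl1 below 0.006 m) or (z of bowl5 in the frame of bowl2 between 0.008 and 0.0145 m and horizontal distance between bowl5 and bowl2 below 0.006 m) or (z of bowl5 in the frame of bowl3 between 0.008 and 0.0145 m and horizontal distance between bowl5 and bowl3 below 0.006 m) or (z of bowl5 in the frame of bowl4 between 0.008 and 0.0145 m and horizontal distance between bowl5 and bowl4 below 0.006 m) or (z of bowl5 in the frame of bowl6 between 0.008 and 0.0145 m and horizontal distance between bowl5 and bowl6 below 0.006 m)) and (z of bowl6 in the frame of tile between -0.01 and -0.003 m or (z of bowl6 in the frame of bowl0 between 0.008 and 0.0145 m and horizontal distance between bowl6 and bowl0 below 0.006 m) or (z of bowl6 in the frame of bowl1 between 0.008 and 0.0145 m and horizontal distance between bowl6 and bowl1 below 0.006 m) or (z of bowl6 in the frame of bowl2 between 0.008 and 0.0145 m and horizontal distance between bowl6 and bowl2 below 0.006 m) or (z of bowl6 in the frame of bowl3 between 0.008 and 0.0145 m and horizontal distance between bowl6 and bowl3 below 0.006 m) or (z of bowl6 in the frame of bowl4 between 0.008 and 0.0145 m and horizontal distance between bowl6 and bowl4 below 0.006 m) or (z of bowl6 in the frame of bowl5 between 0.008 and 0.0145 m and horizontal distance between bowl6 and bowl5 below 0.006 m))); the robot touches nothing.
It fails at once if Any of the other things on the table is moved more than 40 mm (distance of any of glass, findings, pin_lid, pliers, bead_box from where it was at the start of the episode above 0.04 m).
Of bowl0, bowl1, bowl2, bowl3, bowl4, bowl5, bowl6 only 5 to 7 are there at a start; the rules pass over those that are not, and their reading is None.
At some moment in a run one of bowl0, bowl1, bowl2, bowl3, bowl4, bowl5, bowl6 may be knocked a few centimetres aside while the robot is not near it.
Once in a run the grip may slacken for a moment while it holds something.
It also fails if it takes over 210 s, if anything falls off the work surface, if the arm or the gripper's body presses on something with over 40 N, if the wrist force passes 120 N, or if a joint passes its speed limit or range.

ROBOT

A 6-joint arm with a two-finger parallel gripper is mounted at the origin on the work surface. World frame = base frame: x ahead of the robot, y to its left, z up, the work surface at z = 0. Lengths are in m, angles in rad, forces in N, time in s.
With the tool pointing down it reaches from about 0.375 to 0.975 m from the base axis. Payload 3.8 kg.
Tool frame: the origin (TCP) lies at the very end of the fingers, on their centre line; the grasp point (between the pads) lies 19 mm behind it; z points along the fingers, y is the line along which they close (so a half turn about z gives the same grasp; the last joint's range is limited). The gripper opens to 85 mm and grips with 20 to 120 N. Pads are 22 mm wide; open, the fingers measure 114 mm over their backs; the gripper's body (76 mm by 85 mm) begins 54 mm behind the grasp point. The pads swing forward as they close: fully open they stand 13 mm farther back than shut.
Start: joints at [-1.255, 0.264, 1.604, -0, 1.274, -0.037], TCP at [0.233, -0.633, 0.231] pointing down, gripper open.
Joint ranges: [-2.63, 2.63], [-0.94, 2.18], [0.31, 2.57], [-1.31, 4.45], [0, 2.66], [-2.55, 2.55]. Speed limits (rad/s): [2.57, 2.57, 3.14, 3.14, 3.14, 3.14].

INTERFACE

Orientations are given as a rotation vector (axis times angle).
In Python, from workcell import read_state, read_camera, calibration, finish_job gives the robot as it stands.
- The arm moves only by the tool step_arm, never from a script. Its argument "commands" is a list of rows, each an object of numbers: "fingers": the gripper's target within -1 to 1 (shut at 1, half-way at 0, fully open at -1); "dx", "dy", "dz": the shift along the tool's x, y, z in m; "roll": the turn about the tool's z in degrees. In form: [{"fingers": .., "dx": .., "dy": .., "dz": .., "roll": ..}, ...]. A call has 1 to 8 rows; each row is the pose to reach, as a shift and turn from the pose commanded when the call began, along the tool's axes at that moment; what a row does not reach only later rows make up. A row lasts 1/8 s, in which the tool goes at most 62.5 mm and 10.7 degrees, less where a joint would pass 70% of its speed; a pose out of reach is approached as far as the arm can. A call with a gripper value outside its range is refused whole. The fingers move at their own pace and stop on an object; "squeeze" is the grip in N (left out, the last holds). Time passes only in rows, so rows that repeat a pose let the fingers close. It gives the time, the measured TCP pose, the force, the opening and the grip force at its end, in the units of the state.
- read_state(): the state, without advancing time (a new reading comes with each control period).
- read_camera(name): name is "side" or "top" or "wrist"; returns (picture, depth): 400x640x3 uint8, blue, green, red; 400x640 float32, m along the optical axis (not along the pixel's ray), 0 where there is no reading.
- calibration(name): a dict with "intrinsics" (3x3 intrinsics, pixels), "k1" (the pictures are not rectified: a ray, as slopes to the right and down, at radius r is drawn at 1 + k1 r^2 times it, then the intrinsics apply), "world_to_cam" (4x4, takes a point from world to camera coordinates). Camera axes: x right, y up, looking along -z (the intrinsics and any distortion apply to the point x, -y, -z); pixel columns grow to the right and rows downward; lengths in m; the calibration is good to about 2 mm. A picture is of the moment at which its call begins: read the wrist's pose just before it. calibration takes no time and is no camera call; for the wrist camera it gives the pose at the moment of the call.
- finish_job(): hands the job in; it is judged then, once.
The state is a dict: "time": time; "q": joint angles; "joint_vel": joint speeds; "joint_torque": joint torques, N m; "tool_pos": TCP position; "tcp_rot": TCP orientation; "wrist_force": force on the tool from outside, world axes, zero at the start; "torque": the same for the moment, N m; "width": opening from 0.0 (shut) to 1.0 (fully open); "grip_force": force on a finger pad.
Only numpy, scipy, OpenCV 4.12 (cv2) and the standard library are available. Lean on these libraries where they do the work, as an engineer would, in place of code of your own. Each camera call takes 0.05 s, during which the arm holds its last target. There are 200 camera calls.

## Working session

There is one attempt and no reset: what is moved stays moved. The work goes in short steps, Python scripts to look and compute and a tool call to move; the robot and the scene stay as the last step left them, time stands still between calls to the robot, and variables do not carry over. Pictures are saved under pics/ and viewed, at most 14 in all, crops included, and the job is handed in when it is done.

Besides the shell and the picture viewer there is one more tool, called after "Call:" as name(argument=value, ...) on one line, values as JSON. step_arm: Moves the arm, as the interface text tells. Its arguments: {"type":"object","properties":{"commands":{"type":"array","items":{"type":"object","properties":{"fingers":{"type":"number"},"dx":{"type":"number"},"dy":{"type":"number"},"dz":{"type":"number"},"roll":{"type":"number"}}}},"squeeze":{"type":"number"}},"required":["commands"]}

```bash
mkdir -p pics; ls; cat > h.py <<'E'
import numpy as np, cv2
from workcell import *
def grab(n):
    c=calibration(n); im,d=read_camera(n); return im,d,c
def rays(c,uv):
    K=np.array(c["intrinsics"]);k=c["k1"]
    p=(np.atleast_2d(uv).astype(float)-[K[0,2],K[1,2]])/[K[0,0],K[1,1]]
    s=p.copy()
    for _ in range(20): s=p/(1+k*(s**2).sum(1,keepdims=True))
    return s
def toworld(c,uv,depth):
    s=rays(c,uv); d=np.asarray(depth).reshape(-1,1)
    pc=np.hstack([s[:,:1]*d,-s[:,1:]*d,-d,np.ones_like(d)])
    return (np.linalg.inv(np.array(c["world_to_cam"]))@pc.T).T[:,:3]
def onplane(c,uv,z):
    o=np.linalg.inv(np.array(c["world_to_cam"]))[:3,3]
    p=toworld(c,uv,np.ones(len(np.atleast_2d(uv))))
    t=(z-o[2])/(p[:,2:]-o[2]); return o+t*(p-o)
def cloud(c,d):
    v,u=np.mgrid[0:d.shape[0],0:d.shape[1]]
    return toworld(c,np.c_[u.ravel(),v.ravel()],d.ravel()).reshape(*d.shape,3)
E
python3 - <<'E'
from h import *
for n in("top","side"):
    im,d,c=grab(n); cv2.imwrite(f"pics/{n}0.png",im); np.savez(f"{n}0.npz",im=im,d=d)
    print(n,c["intrinsics"],c["k1"],np.linalg.inv(np.array(c["world_to_cam"])).round(3).tolist())
print(read_state())
E
```

```text
pics
top [[421.78454227   0.         322.78531313]
 [  0.         421.78454227 210.86986445]
 [  0.           0.           1.        ]] 0.00730776493576298 [[-0.011, 0.996, -0.088, 0.447], [-1.0, -0.013, -0.028, 0.007], [-0.029, 0.088, 0.996, 1.091], [0.0, 0.0, 0.0, 1.0]]
side [[395.78060184   0.         319.74014188]
 [  0.         395.78060184 194.5612955 ]
 [  0.           0.           1.        ]] -0.04659920785790104 [[-0.974, 0.149, -0.173, 0.343], [-0.228, -0.652, 0.723, 0.917], [-0.005, 0.743, 0.669, 0.865], [0.0, 0.0, 0.0, 1.0]]
{'time': 0.1, 'q': array([-1.25494720e+00,  2.64707320e-01,  1.60528210e+00,  3.12397450e-06,
        1.27372754e+00, -3.69166674e-02]), 'joint_vel': array([-0.00084111, -0.00307489, -0.00301653,  0.0014834 ,  0.00062977,
        0.00112816]), 'joint_torque': array([ 5.75695085e-04, -5.16704750e+01, -3.68590057e+01,  2.79807682e-05,
        6.33088377e-03, -1.87391862e-05]), 'tool_pos': array([ 0.23298242, -0.63277989,  0.23004254]), 'tcp_rot': array([-3.09077905e+00, -5.50883837e-01,  4.58919558e-04]), 'wrist_force': array([0.12308076, 0.54625938, 0.34276957]), 'torque': array([0.01474047, 0.00042304, 0.03526776]), 'grip_force': 0.0, 'width': 0.9931840940291489}
```

View pics/top0.png

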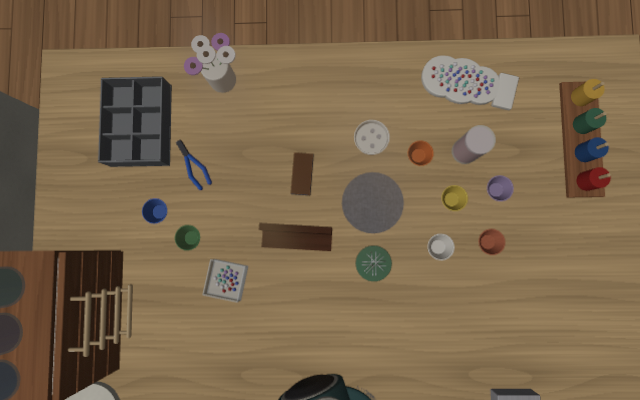

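View pics/side0.png

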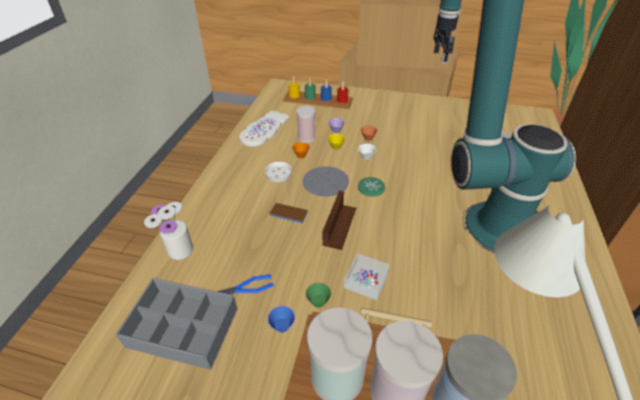

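Top view: tile at about (302,174), rail at (296,237), mat at (373,203). All seven bowls are there: blue (154,211), green (187,237), orange (421,153), yellow (455,198), lilac (500,188), white (441,246), terracotta (492,241).

```bash
cat > scan.py <<'E'
from h import *
def scan(bpx,im,d,c,z=.04,r=22):
    out={}
    P=cloud(c,d)
    for k,(u,v) in bpx.items():
        w=P[v-r:v+r,u-r:u+r].reshape(-1,3); w=w[d[v-r:v+r,u-r:u+r].ravel()>0]
        q=w[(w[:,2]>z-.008)&(w[:,2]<z+.008)][:,:2]
        (x,y),rad=cv2.minEnclosingCircle(q.astype(np.float32)) if len(q) else ((0,0),0)
        out[k]=(round(x,4),round(y,4),round(rad,4),len(q))
    return out
E
python3 - <<'E'
from scan import *
f=np.load("top0.npz");im,d=f["im"],f["d"];c=calibration("top");P=cloud(c,d)
b=dict(blue=(154,211),green=(187,237),orange=(421,153),yellow=(455,198),lilac=(500,188),white=(441,246),terra=(492,241))
for k,v in scan(b,im,d,c).items(): print(k,v)
print("table z",np.median(P[270:290,290:330,2]),np.std(P[270:290,290:330,2]))
hsv=cv2.cvtColor(im,cv2.COLOR_BGR2HSV)
# tile
def rect(u0,u1,v0,v1,z0,z1):
    w=P[v0:v1,u0:u1].reshape(-1,3); w=w[(w[:,2]>z0)&(w[:,2]<z1)]
    return cv2.minAreaRect(w[:,:2].astype(np.float32)),len(w)
print("tile",rect(280,325,145,205,.007,.02)); print("rail",rect(250,345,215,255,.052,.07))
print("mat",onplane(c,[(373,203),(342,203),(404,203),(373,172),(373,233)],.002).round(4).tolist())
for n,p in dict(glass=(475,144),dish=(372,138),lid=(374,264),box=(226,281),pl=(195,165)).items():print(n,onplane(c,[p],.0).round(3).tolist())
cv2.imwrite("pics/crop1.png",cv2.resize(im[130:265,240:420],None,fx=4,fy=4,interpolation=cv2.INTER_CUBIC))
E
```

```text
blue (0.5477, 0.4631, 0.033, 182)
green (0.4949, 0.3959, 0.0553, 185)
orange (0.6846, -0.2094, 0.0331, 181)
yellow (0.5702, -0.2897, 0.0329, 189)
lilac (0.5921, -0.4031, 0.0336, 193)
white (0.4499, -0.2517, 0.0329, 202)
terra (0.4604, -0.377, 0.0341, 217)
table z 0.0009468406427184384 0.09403515286018299
tile (((0.6330881714820862, 0.1016092598438263), (0.12987011671066284, 0.10538723319768906), 15.01993465423584), 829)
rail (((0.4982978105545044, 0.10436958074569702), (0.17760008573532104, 0.017966685816645622), 85.99195861816406), 544)
mat [[0.5628, -0.0928, 0.002], [0.5639, -0.0126, 0.002], [0.5616, -0.1725, 0.002], [0.6439, -0.0945, 0.002], [0.4852, -0.0911, 0.002]]
glass [[0.714, -0.361, 0.0]]
dish [[0.735, -0.094, 0.0]]
lid [[0.406, -0.092, 0.0]]
box [[0.366, 0.289, 0.0]]
pl [[0.67, 0.374, 0.0]]
```

View pics/crop1.png

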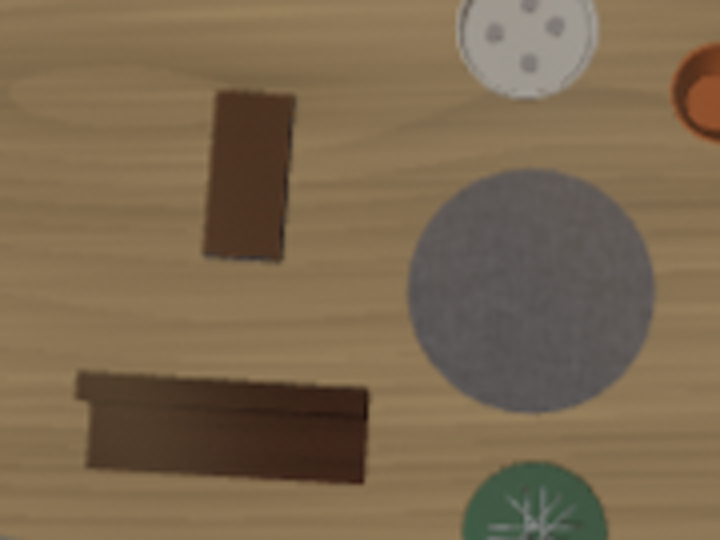

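Enlarged crop: tile corners are at (217,91), (296,97), (283,262) and (205,256). The mat is centred at (531,290) and the rail's upright face runs along row ~372–388. The tile is parallel to the rail's x.

```bash
cat >> h.py <<'E'
from scipy.spatial.transform import Rotation as Ro
def pose():
    s=read_state(); return s["tool_pos"],Ro.from_rotvec(s["tcp_rot"]).as_matrix()
def plan(x,y,z,yaw=None,src=None):
    """shift in tool axes + roll(deg) from the present (or given) pose to TCP x,y,z and tool-x yaw (deg, mod 180)"""
    p,R=src or pose(); d=R.T@(np.array([x,y,z])-p)
    cur=np.degrees(np.arctan2(R[1,0],R[0,0])); r=0
    if yaw is not None: r=(cur-yaw+90)%180-90
    print("d",d.round(4),"roll",round(r,1),"cur yaw",round(cur,1),"tcp",p.round(4))
E
python3 - <<'E'
from h import *
c=calibration("top")
g=lambda q:np.array(q,float)/4+[240,130]-.375
t=onplane(c,g([(217,91),(296,97),(283,262),(205,256)]),.012);print(t.round(4).tolist(),t.mean(0))
r=onplane(c,g([(77,372),(369,388)]),.062);print(r.round(4).tolist(),np.degrees(np.arctan2(*(r[0]-r[1])[:2])))
far=(t[0]+t[1])/2;near=(t[2]+t[3])/2;print(near,far,np.degrees(np.arctan2((far-near)[1],(far-near)[0])))
plan(.64,.10,.25,-4)
E
```

```text
[[0.6971, 0.1108, 0.012], [0.6923, 0.0594, 0.012], [0.5843, 0.0687, 0.012], [0.589, 0.1191, 0.012]] [0.64068142 0.08949859 0.012     ]
[[0.5119, 0.1929, 0.062], [0.4998, 0.014, 0.062]] 3.842729304554443
[0.58666327 0.09390874 0.012     ] [0.69469956 0.08508844 0.012     ] -4.667391508496751
d [ 0.6351 -0.5471 -0.0187] roll 24.2 cur yaw 20.2 tcp [ 0.233  -0.6328  0.23  ]
```

Call:
step_arm(commands=[{"dx":0.595,"dy":-0.555,"dz":0.03,"roll":24.4,"fingers":-1},{"dx":0.595,"dy":-0.555,"dz":0.03,"roll":24.4,"fingers":-1},{"dx":0.595,"dy":-0.555,"dz":0.03,"roll":24.4,"fingers":-1},{"dx":0.595,"dy":-0.555,"dz":0.03,"roll":24.4,"fingers":-1},{"dx":0.595,"dy":-0.555,"dz":0.03,"roll":24.4,"fingers":-1},{"dx":0.595,"dy":-0.555,"dz":0.03,"roll":24.4,"fingers":-1},{"dx":0.595,"dy":-0.555,"dz":0.03,"roll":24.4,"fingers":-1},{"dx":0.595,"dy":-0.555,"dz":0.03,"roll":24.4,"fingers":-1}])

```text
time: 1.1
tool_pos: [0.4587, -0.1854, 0.2126]
tcp_rot: [3.139, -0.115, 0.0]
wrist_force: [1.1, -1.0, -0.0]
width: 1.001
grip_force: 0.0
```

```bash
python3 -c "
from h import *
plan(.60,.093,.2,-4.3)"
```

```text
d [ 0.1206 -0.288   0.0126] roll 0.1 cur yaw -4.2 tcp [ 0.4587 -0.1854  0.2126]
```

Call:
step_arm(commands=[{"dx":0.12,"dy":-0.288,"dz":0.012},{"dx":0.12,"dy":-0.288,"dz":0.012},{"dx":0.12,"dy":-0.288,"dz":0.012},{"dx":0.12,"dy":-0.288,"dz":0.012},{"dx":0.12,"dy":-0.288,"dz":0.012},{"dx":0.12,"dy":-0.288,"dz":0.012},{"dx":0.12,"dy":-0.288,"dz":0.012}])

```text
invalid input
```

```bash
python3 -c "
from h import *
im,d,c=grab('wrist'); cv2.imwrite('pics/w1.png',im); np.savez('w1.npz',im=im,d=d,M=c['world_to_cam'])
print(c['intrinsics'],c['k1'],np.linalg.inv(c['world_to_cam']).round(3)); plan(.596,.0935,.1,-4.5)"
```

```text
[[297.76048476   0.         319.86564338]
 [  0.         297.76048476 196.16936511]
 [  0.           0.           1.        ]] -0.04734261669236325 [[-0.073  0.963  0.261  0.525]
 [-0.997 -0.07  -0.021 -0.188]
 [-0.002 -0.262  0.965  0.355]
 [ 0.     0.     0.     1.   ]]
d [ 0.1154 -0.2801  0.1141] roll 0.5 cur yaw -4.0 tcp [ 0.4612 -0.1786  0.2122]
```

View pics/w1.png

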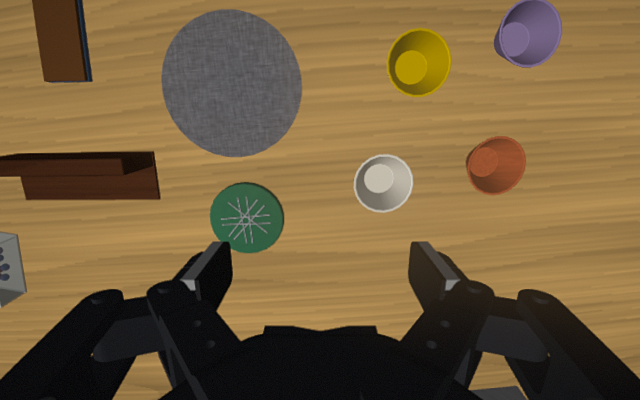

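The move was refused because every row needs all the fields. This view is from the halfway point: tile at upper left, the mat at (232,83), bowls to the right. Continuing.

Call:
step_arm(commands=[{"dx":0.115,"dy":-0.28,"dz":0.0,"roll":0.5,"fingers":-1},{"dx":0.115,"dy":-0.28,"dz":0.0,"roll":0.5,"fingers":-1},{"dx":0.115,"dy":-0.28,"dz":0.0,"roll":0.5,"fingers":-1},{"dx":0.115,"dy":-0.28,"dz":0.0,"roll":0.5,"fingers":-1},{"dx":0.115,"dy":-0.28,"dz":0.0,"roll":0.5,"fingers":-1},{"dx":0.115,"dy":-0.28,"dz":0.05,"roll":0.5,"fingers":-1},{"dx":0.115,"dy":-0.28,"dz":0.05,"roll":0.5,"fingers":-1},{"dx":0.115,"dy":-0.28,"dz":0.05,"roll":0.5,"fingers":-1}])

```text
time: 2.15
tool_pos: [0.5933, 0.0829, 0.1632]
tcp_rot: [3.139, -0.13, -0.001]
wrist_force: [0.8, 0.0, 1.2]
width: 1.002
grip_force: 0.0
```

```bash
python3 -c "
from h import *
im,d,c=grab('wrist'); cv2.imwrite('pics/w2.png',im); np.savez('w2.npz',im=im,d=d,M=c['world_to_cam'])
plan(.596,.0935,.0,-4.5)"
```

```text
d [ 0.0007 -0.0108  0.1644] roll -0.2 cur yaw -4.7 tcp [0.5942 0.0828 0.1644]
```

View pics/w2.png

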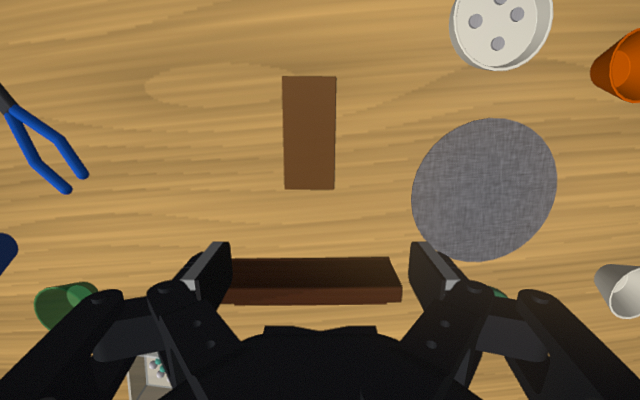

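Tile's near edge runs from (284,189) to (335,190), and its far edge is at row 76. The rail top is between the fingers.

```bash
python3 -c "
from h import *
c=calibration('wrist');t=onplane(c,[(284,188.5),(335,189.5),(336,77),(282,76)],.012);print(t.round(4).tolist())
n=(t[0]+t[1])/2;print(n,(t[2]+t[3])/2); plan(n[0]-.0,n[1],.0,-4.5)"
```

```text
[[0.5919, 0.1229, 0.012], [0.5866, 0.0711, 0.012], [0.6944, 0.0626, 0.012], [0.6995, 0.1128, 0.012]]
[0.58921733 0.097039   0.012     ] [0.69696776 0.08766908 0.012     ]
d [-0.0064 -0.0137  0.1644] roll -0.2 cur yaw -4.7 tcp [0.5942 0.0828 0.1644]
```

Call:
step_arm(commands=[{"dx":-0.006,"dy":-0.0127,"dz":0.05,"roll":0,"fingers":-1},{"dx":-0.006,"dy":-0.0127,"dz":0.1,"roll":0,"fingers":-1},{"dx":-0.006,"dy":-0.0127,"dz":0.145,"roll":0,"fingers":-0.6},{"dx":-0.006,"dy":-0.0127,"dz":0.162,"roll":0,"fingers":-0.4},{"dx":-0.006,"dy":-0.0127,"dz":0.162,"roll":0,"fingers":-0.2},{"dx":-0.006,"dy":-0.0127,"dz":0.162,"roll":0,"fingers":-0.2},{"dx":-0.006,"dy":-0.0127,"dz":0.162,"roll":0,"fingers":-0.2},{"dx":-0.006,"dy":-0.0127,"dz":0.162,"roll":0,"fingers":-0.2}], squeeze=20)

```text
time: 3.2
tool_pos: [0.5895, 0.0968, 0.0022]
tcp_rot: [-3.139, 0.128, -0.003]
wrist_force: [0.6, -0.1, -0.7]
width: 0.601
grip_force: 13.4
```

```bash
python3 -c "
from h import *
im,d,c=grab('wrist'); cv2.imwrite('pics/w3.png',im); np.savez('w3.npz',im=im,d=d,M=c['world_to_cam'])
s=read_state();print(s['grip_force'],s['width'],s['wrist_force'],s['tool_pos'])"
```

```text
13.355774581432343 0.6060269997490532 [-0.2922872  -0.09549948 -0.81607152] [0.58918384 0.09677239 0.00185144]
```

View pics/w3.png

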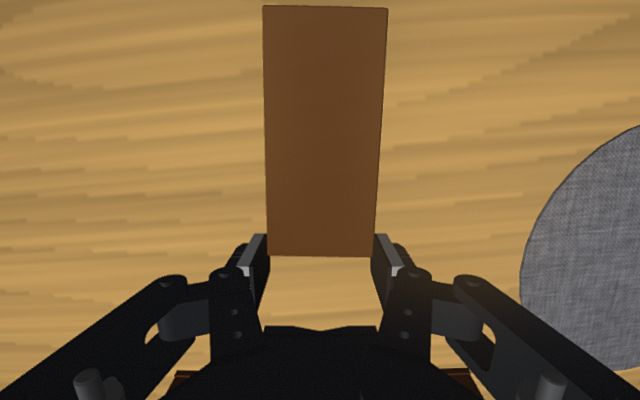

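Tile is between the pads with its near end at row ~256, gripped lightly at 13 N. Next: lift a little and check whether it hinges.

Call:
step_arm(commands=[{"dx":0,"dy":0,"dz":-0.01,"roll":0,"fingers":-0.205},{"dx":0,"dy":0,"dz":-0.02,"roll":0,"fingers":-0.205},{"dx":0,"dy":0,"dz":-0.03,"roll":0,"fingers":-0.205},{"dx":0,"dy":0,"dz":-0.03,"roll":0,"fingers":-0.205}])

```text
time: 3.75
tool_pos: [0.5899, 0.0968, 0.0326]
tcp_rot: [-3.138, 0.128, -0.005]
wrist_force: [0.7, -0.6, -0.7]
width: 0.599
grip_force: 13.0
```

```bash
cat > tilt.py <<'E'
from h import *
def tilt(save=None,lo=15,hi=250):
    im,d,c=grab('wrist'); P=cloud(c,d); 
    if save: cv2.imwrite(save,im)
    h=cv2.cvtColor(im,cv2.COLOR_BGR2HSV).astype(int)
    z=np.median(P[lo:hi,318],axis=0)
    s=read_state();print("grip",round(s['grip_force'],1),"w",round(s['width'],3),"F",s['wrist_force'].round(1),"tcp",s['tool_pos'].round(4),"t",s['time'])
    for v in range(5,300,25): print(v,P[v,318].round(4),im[v,318])
E
python3 -c "
from tilt import *
tilt('pics/w4.png')"
```

```text
grip 12.9 w 0.609 F [-0.1 -0.1 -1.1] tcp [0.5892 0.0967 0.0318] t 3.8
5 [7.131e-01 9.070e-02 6.000e-04] [ 78 132 166]
30 [0.69   0.0923 0.0424] [ 37  66 101]
55 [0.6804 0.0931 0.0425] [ 34  67 101]
80 [0.6705 0.0939 0.0432] [ 36  66 101]
105 [0.6555 0.094  0.1756] [ 33  64 100]
130 [0.65   0.0956 0.0445] [ 34  65 101]
155 [0.6392 0.0965 0.0435] [ 34  65 100]
180 [0.6281 0.0974 0.0444] [ 33  63 100]
205 [0.6167 0.0984 0.0456] [ 35  65 101]
230 [0.6046 0.0994 0.0456] [32 63 99]
255 [0.5918 0.1004 0.0455] [30 61 96]
280 [5.515e-01 1.042e-01 1.000e-04] [ 92 156 197]
```

Call:
step_arm(commands=[{"dx":0,"dy":0,"dz":0,"roll":0,"fingers":-0.212},{"dx":0,"dy":0,"dz":0,"roll":0,"fingers":-0.212},{"dx":0,"dy":0,"dz":0,"roll":0,"fingers":-0.212}])

```text
time: 4.18
tool_pos: [0.5883, 0.0966, 0.0305]
tcp_rot: [3.139, -0.128, -0.001]
wrist_force: [-0.2, -1.2, 0.0]
width: 0.607
grip_force: 5.7
```

```bash
python3 -c "
from tilt import *
tilt()"
```

```text
grip 5.7 w 0.602 F [-0.4 -0.3 -0.8] tcp [0.5883 0.0966 0.0306] t 4.225
5 [ 0.7109  0.0905 -0.    ] [ 76 127 160]
30 [0.6986 0.0915 0.0008] [ 80 135 170]
55 [0.6836 0.0927 0.015 ] [31 62 94]
80 [0.6715 0.0936 0.0186] [32 61 95]
105 [0.6596 0.0946 0.0221] [32 60 95]
130 [0.6478 0.0956 0.0252] [33 62 96]
155 [0.6362 0.0965 0.0296] [34 62 96]
180 [0.6245 0.0975 0.0327] [34 63 97]
205 [0.6131 0.0984 0.0365] [36 63 98]
230 [0.6016 0.0993 0.0398] [35 64 99]
255 [0.5905 0.1002 0.0438] [ 67 114 149]
280 [0.5515 0.1038 0.001 ] [ 94 157 197]
```

Call:
step_arm(commands=[{"dx":0,"dy":0,"dz":0,"roll":0,"fingers":-0.218},{"dx":0,"dy":0,"dz":0,"roll":0,"fingers":-0.218},{"dx":0,"dy":0,"dz":0,"roll":0,"fingers":-0.218}])

```text
time: 4.6
tool_pos: [0.5887, 0.0967, 0.031]
tcp_rot: [-3.139, 0.128, -0.0]
wrist_force: [0.3, 0.7, -0.3]
width: 0.609
grip_force: 0.0
```

```bash
python3 -c "
from tilt import *
tilt()"
```

```text
grip 0.0 w 0.609 F [-1.   0.2 -0.9] tcp [0.5887 0.0967 0.031 ] t 4.65
5 [ 7.115e-01  9.060e-02 -2.000e-04] [ 73 125 156]
30 [ 6.994e-01  9.160e-02 -5.000e-04] [ 76 129 164]
55 [0.6848 0.0927 0.0114] [ 38  69 103]
80 [0.6727 0.0937 0.0115] [ 36  68 101]
105 [0.6603 0.0947 0.0119] [36 65 99]
130 [0.6475 0.0958 0.0118] [36 66 99]
155 [0.6342 0.0969 0.0115] [ 36  65 101]
180 [0.6207 0.098  0.013 ] [34 63 98]
205 [0.6063 0.0992 0.0129] [33 63 97]
230 [0.591  0.1005 0.0122] [33 63 97]
255 [0.5697 0.1024 0.0013] [ 86 144 182]
280 [5.512e-01 1.039e-01 3.000e-04] [ 90 152 191]
```

At about 6 N the tile hinges freely; at zero it dropped flat again without harm. Regrip at the hinging grip and lift.

Call:
step_arm(commands=[{"dx":-0.001,"dy":0,"dz":0.015,"roll":0,"fingers":-0.35},{"dx":-0.001,"dy":0,"dz":0.029,"roll":0,"fingers":-0.35},{"dx":-0.001,"dy":0,"dz":0.029,"roll":0,"fingers":-0.212},{"dx":-0.001,"dy":0,"dz":0.029,"roll":0,"fingers":-0.212},{"dx":-0.001,"dy":0,"dz":0.029,"roll":0,"fingers":-0.212},{"dx":-0.001,"dy":0,"dz":0.019,"roll":0,"fingers":-0.212},{"dx":-0.001,"dy":0,"dz":0.009,"roll":0,"fingers":-0.212},{"dx":-0.001,"dy":0,"dz":0.0,"roll":0,"fingers":-0.212}])

```text
time: 5.65
tool_pos: [0.5882, 0.0968, 0.0324]
tcp_rot: [-3.139, 0.128, -0.003]
wrist_force: [0.6, 0.9, -1.2]
width: 0.604
grip_force: 4.9
```

Call:
step_arm(commands=[{"dx":0,"dy":0,"dz":-0.007,"roll":0,"fingers":-0.212},{"dx":0,"dy":0,"dz":-0.014,"roll":0,"fingers":-0.212},{"dx":0,"dy":0,"dz":-0.021,"roll":0,"fingers":-0.212},{"dx":0,"dy":0,"dz":-0.028,"roll":0,"fingers":-0.212},{"dx":0,"dy":0,"dz":-0.028,"roll":0,"fingers":-0.212}])

```text
time: 6.28
tool_pos: [0.588, 0.0968, 0.0597]
tcp_rot: [-3.139, 0.129, -0.002]
wrist_force: [-0.3, 0.3, -0.1]
width: 0.604
grip_force: 4.9
```

```bash
python3 -c "
from tilt import *
tilt()"
```

```text
grip 4.9 w 0.607 F [-1.2  0.4  0.2] tcp [0.5877 0.0968 0.0592] t 6.325
5 [ 0.7205  0.0901 -0.0008] [ 86 144 181]
30 [ 7.061e-01  9.130e-02 -2.000e-04] [ 78 131 165]
55 [6.914e-01 9.250e-02 5.000e-04] [ 81 136 171]
80 [6.765e-01 9.380e-02 5.000e-04] [ 78 131 165]
105 [0.6604 0.095  0.021 ] [32 60 91]
130 [0.6465 0.096  0.0329] [31 60 91]
155 [0.6335 0.0971 0.04  ] [29 57 88]
180 [0.6216 0.098  0.0493] [27 56 87]
205 [0.6108 0.0988 0.0587] [30 55 86]
230 [0.6007 0.0996 0.0674] [29 55 86]
255 [0.5902 0.1004 0.0729] [29 55 86]
280 [0.534  0.1057 0.0011] [ 91 154 195]
```

Hinging well, now at 36°. Keep raising.

Call:
step_arm(commands=[{"dx":0,"dy":0,"dz":-0.006,"roll":0,"fingers":-0.212},{"dx":0,"dy":0,"dz":-0.012,"roll":0,"fingers":-0.212},{"dx":0,"dy":0,"dz":-0.018,"roll":0,"fingers":-0.212},{"dx":0,"dy":0,"dz":-0.023,"roll":0,"fingers":-0.212},{"dx":0,"dy":0,"dz":-0.027,"roll":0,"fingers":-0.212},{"dx":0,"dy":0,"dz":-0.03,"roll":0,"fingers":-0.212},{"dx":0,"dy":0,"dz":-0.03,"roll":0,"fingers":-0.212}])

```text
time: 7.2
tool_pos: [0.5876, 0.0968, 0.0893]
tcp_rot: [-3.139, 0.129, -0.0]
wrist_force: [-0.8, -0.0, 1.6]
width: 0.605
grip_force: 4.8
```

```bash
python3 -c "
from tilt import *
tilt()"
```

```text
grip 4.9 w 0.605 F [-1.4 -0.5  2.8] tcp [0.5875 0.0968 0.0892] t 7.25
5 [7.292e-01 8.950e-02 6.000e-04] [ 88 148 188]
30 [0.7128 0.0909 0.0013] [ 85 143 178]
55 [0.6964 0.0923 0.0008] [ 88 147 184]
80 [6.794e-01 9.370e-02 1.000e-04] [ 87 146 183]
105 [ 0.6617  0.0952 -0.0009] [ 95 159 200]
130 [ 0.6433  0.0967 -0.    ] [ 97 162 204]
155 [0.628  0.0978 0.0291] [28 54 78]
180 [0.6154 0.0986 0.0516] [27 49 72]
205 [0.6059 0.0992 0.0737] [27 46 68]
230 [0.5978 0.0998 0.0907] [22 40 63]
255 [0.5897 0.1004 0.1024] [ 40  68 104]
280 [5.152e-01 1.074e-01 1.000e-04] [ 99 165 207]
```

Call:
step_arm(commands=[{"dx":0,"dy":0,"dz":-0.003,"roll":0,"fingers":-0.212},{"dx":0,"dy":0,"dz":-0.003,"roll":0,"fingers":-0.19},{"dx":0,"dy":0,"dz":-0.003,"roll":0,"fingers":-0.19},{"dx":0,"dy":0,"dz":-0.003,"roll":0,"fingers":-0.19},{"dx":-0.0,"dy":0,"dz":-0.008,"roll":0,"fingers":-0.19},{"dx":-0.03,"dy":0,"dz":-0.008,"roll":0,"fingers":-0.19},{"dx":-0.06,"dy":0,"dz":-0.008,"roll":0,"fingers":-0.19},{"dx":-0.08,"dy":0,"dz":-0.008,"roll":0,"fingers":-0.19}])

```text
time: 8.25
tool_pos: [0.5066, 0.1033, 0.097]
tcp_rot: [3.139, -0.128, -0.001]
wrist_force: [-0.8, -0.6, -1.7]
width: 0.6
grip_force: 21.4
```

```bash
python3 -c "
from tilt import *
tilt('pics/w5.png')"
```

```text
grip 21.4 w 0.599 F [-3.4 -0.3 -2.8] tcp [0.5039 0.1034 0.0965] t 8.3
5 [ 6.508e-01  9.590e-02 -3.000e-04] [ 91 152 191]
30 [0.6337 0.0973 0.0009] [ 92 152 191]
55 [ 6.168e-01  9.870e-02 -4.000e-04] [ 90 150 189]
80 [0.599  0.1002 0.0007] [ 94 155 195]
105 [5.807e-01 1.017e-01 4.000e-04] [ 95 159 202]
130 [0.5619 0.1033 0.001 ] [100 165 208]
155 [0.5464 0.1044 0.0331] [28 55 78]
180 [0.5344 0.1051 0.0601] [26 49 72]
205 [0.5244 0.1058 0.0799] [23 45 66]
230 [0.5162 0.1064 0.0971] [22 41 63]
255 [0.5084 0.1069 0.1098] [ 38  69 106]
280 [ 4.292e-01  1.144e-01 -3.000e-04] [ 94 160 199]
```

Call:
step_arm(commands=[{"dx":-0.01,"dy":0,"dz":0.0,"roll":0,"fingers":-0.19},{"dx":-0.014,"dy":0,"dz":0.0,"roll":0,"fingers":-0.19},{"dx":-0.017,"dy":0,"dz":0.0,"roll":0,"fingers":-0.19},{"dx":-0.018,"dy":0,"dz":0.0,"roll":0,"fingers":-0.19},{"dx":-0.018,"dy":0,"dz":0.0,"roll":0,"fingers":-0.19},{"dx":-0.018,"dy":0,"dz":0.0,"roll":0,"fingers":-0.19},{"dx":-0.018,"dy":0,"dz":0.0,"roll":0,"fingers":-0.19}])

```text
time: 9.18
tool_pos: [0.4907, 0.1048, 0.0973]
tcp_rot: [-3.139, 0.128, -0.002]
wrist_force: [4.1, 0.2, -0.4]
width: 0.598
grip_force: 21.6
```

```bash
python3 -c "
from tilt import *
tilt()"
```

```text
grip 21.6 w 0.598 F [ 3.6 -0.1 -0.4] tcp [0.4907 0.1048 0.0972] t 9.225
5 [0.635  0.0974 0.0007] [ 89 149 188]
30 [6.183e-01 9.880e-02 5.000e-04] [ 87 146 184]
55 [0.6012 0.1002 0.    ] [ 93 157 198]
80 [0.5834 0.1017 0.001 ] [ 93 157 196]
105 [ 5.652e-01  1.033e-01 -5.000e-04] [ 99 165 207]
130 [5.462e-01 1.048e-01 4.000e-04] [ 91 150 191]
155 [0.5316 0.1057 0.0405] [30 56 79]
180 [0.5193 0.1066 0.0629] [27 50 73]
205 [0.5092 0.1073 0.0821] [24 45 68]
230 [0.501  0.1078 0.0988] [27 44 67]
255 [0.4938 0.1083 0.1124] [ 38  72 108]
280 [0.4142 0.1159 0.0008] [ 99 165 208]
```

Step 1 looks met: 62°, pressed on the rail with about 4 N for over 0.5 s. Now set the foot down and let go, leaving it leaning.

Call:
step_arm(commands=[{"dx":0.008,"dy":0,"dz":0.004,"roll":0,"fingers":-0.19},{"dx":0.008,"dy":0,"dz":0.009,"roll":0,"fingers":-0.19},{"dx":0.004,"dy":0,"dz":0.009,"roll":0,"fingers":-0.19},{"dx":0.004,"dy":0,"dz":0.009,"roll":0,"fingers":-0.205},{"dx":0.004,"dy":0,"dz":0.009,"roll":0,"fingers":-0.215},{"dx":0.004,"dy":0,"dz":0.009,"roll":0,"fingers":-0.25},{"dx":0.004,"dy":0,"dz":0.009,"roll":0,"fingers":-0.35},{"dx":0.004,"dy":0,"dz":0.009,"roll":0,"fingers":-0.5}])

```text
time: 10.22
tool_pos: [0.4934, 0.1044, 0.0875]
tcp_rot: [3.139, -0.128, -0.002]
wrist_force: [0.0, -0.4, 0.6]
width: 0.751
grip_force: 0.0
```

```bash
python3 -c "
from tilt import *
tilt()"
```

```text
grip 0.0 w 0.75 F [-0.3 -0.   1.1] tcp [0.4935 0.1044 0.0876] t 10.275
5 [ 6.345e-01  9.710e-02 -4.000e-04] [ 90 150 189]
30 [0.6179 0.0985 0.0012] [ 87 146 183]
55 [0.6015 0.0999 0.0012] [ 94 158 197]
80 [5.847e-01 1.013e-01 3.000e-04] [ 90 148 189]
105 [ 5.672e-01  1.027e-01 -5.000e-04] [ 95 159 201]
130 [0.5496 0.1041 0.0119] [32 60 85]
155 [0.5349 0.1052 0.0372] [31 55 80]
180 [0.5227 0.106  0.0576] [26 50 74]
205 [0.5129 0.1067 0.0761] [24 46 70]
230 [0.5041 0.1073 0.0903] [25 45 70]
255 [0.4946 0.1081 0.0989] [68 66 85]
280 [0.4218 0.1149 0.    ] [102 171 215]
```

Released, leaning at 60° and holding. Next I push its foot in with closed fingers.

Call:
step_arm(commands=[{"dx":0,"dy":0,"dz":-0.05,"roll":0,"fingers":-0.6},{"dx":0,"dy":0,"dz":-0.075,"roll":0,"fingers":0},{"dx":0.06,"dy":0,"dz":-0.075,"roll":0,"fingers":1},{"dx":0.117,"dy":0,"dz":-0.06,"roll":0,"fingers":1},{"dx":0.117,"dy":0,"dz":-0.01,"roll":0,"fingers":1},{"dx":0.117,"dy":0,"dz":0.05,"roll":0,"fingers":1},{"dx":0.117,"dy":0,"dz":0.08,"roll":0,"fingers":1},{"dx":0.117,"dy":0,"dz":0.08,"roll":0,"fingers":1}])

```text
time: 11.28
tool_pos: [0.607, 0.0944, 0.0043]
tcp_rot: [3.138, -0.129, -0.012]
wrist_force: [-0.2, 0.5, 0.3]
width: 0.003
grip_force: 0.0
```

Call:
step_arm(commands=[{"dx":-0.035,"dy":0,"dz":0,"roll":0,"fingers":1},{"dx":-0.042,"dy":0,"dz":0,"roll":0,"fingers":1},{"dx":-0.046,"dy":0,"dz":0,"roll":0,"fingers":1},{"dx":-0.05,"dy":0,"dz":0,"roll":0,"fingers":1},{"dx":-0.053,"dy":0,"dz":0,"roll":0,"fingers":1},{"dx":-0.056,"dy":0,"dz":0,"roll":0,"fingers":1},{"dx":-0.056,"dy":0,"dz":0,"roll":0,"fingers":1}])

```text
time: 12.15
tool_pos: [0.5551, 0.0995, 0.0082]
tcp_rot: [-3.139, 0.128, -0.001]
wrist_force: [0.6, -0.1, 0.9]
width: 0.002
grip_force: 0.7
```

```bash
python3 -c "
from h import *
s=read_state();print(s['wrist_force'],s['tool_pos'],s['width'])
im,d,c=grab('side');P=cloud(c,d); cv2.imwrite('pics/s2.png',cv2.resize(im[150:290,240:440],None,fx=4,fy=4,interpolation=cv2.INTER_CUBIC))"
```

```text
[ 0.63013979 -0.07276427  0.948633  ] [0.55508329 0.0995055  0.00815272] 0.0019251841784457312
```

View pics/s2.png

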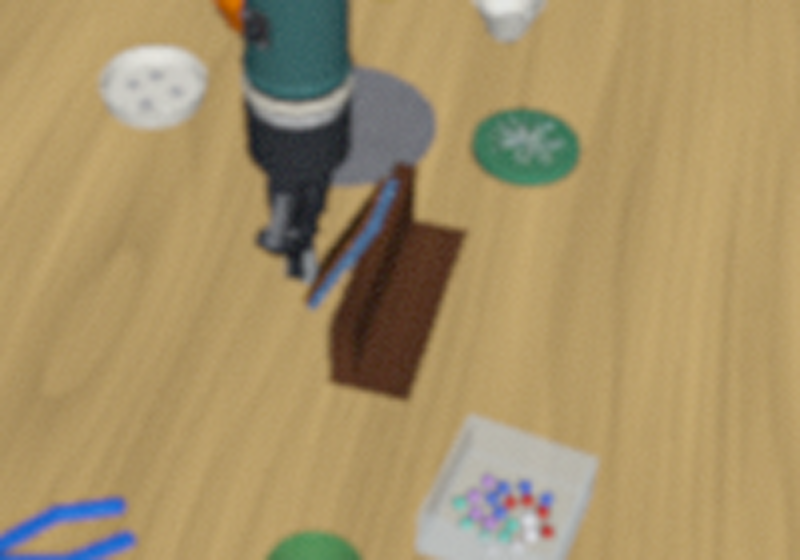

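The tile's blue edge runs from (315,300) at the foot to (395,185) at the top. It leans on the rail with the fingertip at its foot. I'll push a little more.

Call:
step_arm(commands=[{"dx":-0.003,"dy":0,"dz":0,"roll":0,"fingers":1},{"dx":-0.006,"dy":0,"dz":0,"roll":0,"fingers":1},{"dx":-0.009,"dy":0,"dz":0,"roll":0,"fingers":1},{"dx":-0.009,"dy":0,"dz":0,"roll":0,"fingers":1},{"dx":0.05,"dy":0,"dz":0,"roll":0,"fingers":1},{"dx":0.05,"dy":0,"dz":-0.06,"roll":0,"fingers":1},{"dx":0.05,"dy":0,"dz":-0.12,"roll":0,"fingers":1},{"dx":0.03,"dy":0,"dz":-0.15,"roll":0,"fingers":1}])

```text
time: 13.2
tool_pos: [0.5873, 0.0972, 0.1615]
tcp_rot: [-3.138, 0.129, -0.008]
wrist_force: [0.5, -0.2, -0.9]
width: -0.001
grip_force: 0.0
```

```bash
python3 -c "
from tilt import *
tilt('pics/w6.png')
im,d,c=grab('top');P=cloud(c,d).reshape(-1,3)
m=(P[:,0]>.44)&(P[:,0]<.6)&(P[:,1]>.06)&(P[:,1]<.14)&(P[:,2]>.068)&(P[:,2]<.115)
print(m.sum(),P[m].min(0),P[m].max(0))"
```

```text
grip 0.0 w 0.001 F [-2.1  0.4  1.7] tcp [0.5857 0.0976 0.1646] t 13.25
5 [ 7.537e-01  8.850e-02 -1.000e-04] [ 90 150 189]
30 [ 7.323e-01  9.030e-02 -1.000e-04] [ 81 137 174]
55 [7.104e-01 9.210e-02 3.000e-04] [ 74 123 155]
80 [ 6.879e-01  9.400e-02 -3.000e-04] [ 75 126 160]
105 [0.6646 0.0959 0.0012] [ 87 146 186]
130 [6.406e-01 9.800e-02 4.000e-04] [ 88 148 186]
155 [0.6157 0.1    0.0007] [ 81 134 170]
180 [0.5898 0.1022 0.0008] [ 86 143 181]
205 [0.5627 0.1045 0.0006] [ 86 144 182]
230 [0.5347 0.1068 0.0016] [ 70 119 152]
255 [0.5983 0.0998 0.1931] [15 22 26]
280 [0.5908 0.1004 0.1998] [38 38 39]
172 [0.49522488 0.0839464  0.06804624] [0.51945498 0.13071574 0.11322185]
```

Tile is now at about 74°. Move over it to the robot side and push the top away.

Call:
step_arm(commands=[{"dx":-0.06,"dy":0,"dz":0,"roll":0,"fingers":1},{"dx":-0.118,"dy":0,"dz":0,"roll":0,"fingers":1},{"dx":-0.118,"dy":0,"dz":0.0,"roll":0,"fingers":1},{"dx":-0.118,"dy":0,"dz":0.05,"roll":0,"fingers":1},{"dx":-0.118,"dy":0,"dz":0.08,"roll":0,"fingers":1},{"dx":-0.118,"dy":0,"dz":0.08,"roll":0,"fingers":1}])

```text
time: 14.05
tool_pos: [0.4646, 0.1061, 0.0747]
tcp_rot: [3.137, -0.128, -0.011]
wrist_force: [0.2, 0.5, 0.9]
width: -0.003
grip_force: 0.0
```

Call:
step_arm(commands=[{"dx":0.01,"dy":0,"dz":0,"roll":0,"fingers":1},{"dx":0.02,"dy":0,"dz":0,"roll":0,"fingers":1},{"dx":0.03,"dy":0,"dz":0,"roll":0,"fingers":1},{"dx":0.04,"dy":0,"dz":0,"roll":0,"fingers":1},{"dx":0.05,"dy":0,"dz":0,"roll":0,"fingers":1},{"dx":0.062,"dy":0,"dz":0,"roll":0,"fingers":1},{"dx":0.075,"dy":0,"dz":0,"roll":0,"fingers":1},{"dx":0.075,"dy":0,"dz":-0.06,"roll":0,"fingers":0}])

```text
time: 15.05
tool_pos: [0.5384, 0.0997, 0.1327]
tcp_rot: [3.137, -0.129, -0.019]
wrist_force: [0.6, 0.7, 1.0]
width: 0.203
grip_force: 0.0
```

Call:
step_arm(commands=[{"dx":0.02,"dy":0,"dz":-0.03,"roll":0,"fingers":-1},{"dx":0.02,"dy":0,"dz":-0.03,"roll":0,"fingers":-1},{"dx":0.02,"dy":0,"dz":-0.03,"roll":0,"fingers":-1}])

```text
time: 15.42
tool_pos: [0.5609, 0.0987, 0.1668]
tcp_rot: [3.139, -0.129, -0.003]
wrist_force: [-0.2, 0.5, -0.1]
width: 0.846
grip_force: 0.0
```

```bash
python3 -c "
from tilt import *
tilt('pics/w7.png')"
```

```text
grip 0.0 w 0.928 F [0.7 0.4 0.2] tcp [0.5601 0.0987 0.166 ] t 15.475
5 [0.7271 0.0899 0.0013] [ 82 137 172]
30 [0.7056 0.0917 0.0009] [ 73 123 155]
55 [ 0.6838  0.0936 -0.0008] [ 77 127 160]
80 [0.6607 0.0955 0.0018] [ 90 146 183]
105 [0.6368 0.0974 0.0129] [136 105  80]
130 [0.6134 0.0994 0.0116] [137 103  77]
155 [0.5891 0.1014 0.0133] [136 103  79]
180 [0.5637 0.1035 0.0129] [135 104  78]
205 [0.5335 0.1061 0.0006] [ 88 142 181]
230 [0.5057 0.1084 0.0035] [23 37 58]
255 [0.5046 0.1081 0.0621] [25 42 68]
280 [ 4.416e-01  1.138e-01 -1.000e-04] [ 90 149 189]
```

View pics/w7.png

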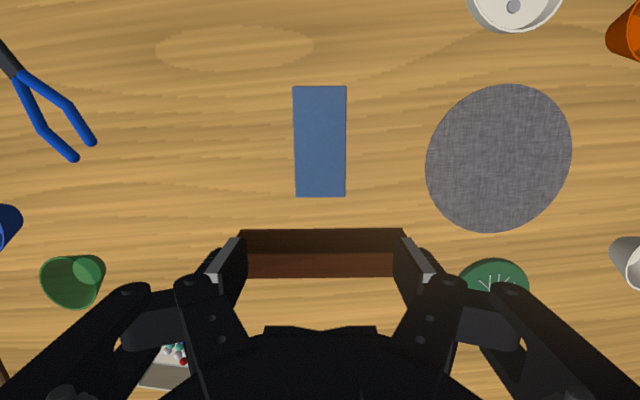

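The tile now lies blue side up, clear of the rail: corners (293,86), (346,86), (345,196), (296,196). Compute the grasp at its centre.

```bash
python3 -c "
from h import *
c=calibration('wrist');t=onplane(c,[(293,86),(346,86),(345,196),(296,196)],.012);print(t.round(4).tolist())
m=t.mean(0);f=(t[0]+t[1])/2-(t[2]+t[3])/2;a=np.degrees(np.arctan2(f[1],f[0]));print(m,a); plan(m[0],m[1],.002,a)
q=onplane(c,[(425,158),(572,158),(499,84),(499,233)],.002);print(q.round(4).tolist())"
```

```text
[[0.6551, 0.1194, 0.012], [0.651, 0.0695, 0.012], [0.5436, 0.077, 0.012], [0.5477, 0.1275, 0.012]]
[0.59935582 0.09836356 0.012     ] -4.151550999654658
d [ 0.0397 -0.003   0.1639] roll -0.5 cur yaw -4.7 tcp [0.5601 0.0987 0.166 ]
[[0.5749, -0.009, 0.002], [0.563, -0.1691, 0.002], [0.6431, -0.083, 0.002], [0.4835, -0.0945, 0.002]]
```

Call:
step_arm(commands=[{"dx":0.0395,"dy":-0.003,"dz":0.06,"roll":0,"fingers":-1},{"dx":0.0395,"dy":-0.003,"dz":0.12,"roll":0,"fingers":-1},{"dx":0.0395,"dy":-0.003,"dz":0.155,"roll":0,"fingers":-1},{"dx":0.0395,"dy":-0.003,"dz":0.164,"roll":0,"fingers":-0.6},{"dx":0.0395,"dy":-0.003,"dz":0.164,"roll":0,"fingers":0.2},{"dx":0.0395,"dy":-0.003,"dz":0.164,"roll":0,"fingers":0.2},{"dx":0.0395,"dy":-0.003,"dz":0.164,"roll":0,"fingers":0.2},{"dx":0.0395,"dy":-0.003,"dz":0.164,"roll":0,"fingers":0.2}], squeeze=50)

```text
time: 16.48
tool_pos: [0.6022, 0.0988, 0.0053]
tcp_rot: [-3.139, 0.128, -0.004]
wrist_force: [0.4, -0.1, -1.5]
width: 0.587
grip_force: 53.1
```

Call:
step_arm(commands=[{"dx":0,"dy":0,"dz":-0.04,"roll":0,"fingers":0.2},{"dx":0,"dy":0,"dz":-0.05,"roll":0,"fingers":0.2},{"dx":-0.018,"dy":0.05,"dz":-0.05,"roll":0,"fingers":0.2},{"dx":-0.018,"dy":0.1,"dz":-0.05,"roll":0,"fingers":0.2},{"dx":-0.018,"dy":0.15,"dz":-0.05,"roll":0,"fingers":0.2},{"dx":-0.018,"dy":0.191,"dz":-0.05,"roll":0,"fingers":0.2},{"dx":-0.018,"dy":0.191,"dz":-0.05,"roll":0,"fingers":0.2},{"dx":-0.018,"dy":0.191,"dz":-0.02,"roll":0,"fingers":0.2}])

```text
time: 17.48
tool_pos: [0.5707, -0.091, 0.0261]
tcp_rot: [3.138, -0.131, 0.011]
wrist_force: [1.0, -0.0, -1.2]
width: 0.58
grip_force: 53.2
```

```bash
python3 -c "
from tilt import *
tilt('pics/w8.png'); plan(.565,-.091,.006)"
```

```text
grip 53.1 w 0.588 F [-1.6 -0.1 -4.2] tcp [ 0.566  -0.0896  0.0204] t 17.525
5 [ 0.6913 -0.0972  0.0028] [ 84  99 108]
30 [ 0.6801 -0.0962  0.0012] [ 87 144 181]
55 [ 0.668  -0.0952  0.001 ] [ 89 147 186]
80 [ 0.6556 -0.0941  0.0011] [ 90 147 185]
105 [ 0.6427 -0.0931  0.002 ] [107 107 111]
130 [ 0.6294 -0.0919  0.0011] [108 106 106]
155 [ 0.6358 -0.0937  0.1694] [135 101  69]
180 [ 0.6084 -0.0904  0.0356] [138 100  68]
205 [ 0.596  -0.0893  0.0339] [139 101  66]
230 [ 0.5835 -0.0883  0.0341] [138 100  64]
255 [ 0.5705 -0.0872  0.0347] [138 100  65]
280 [ 0.5561 -0.0859  0.0338] [137  99  64]
d [-0.0009  0.0014  0.0144] roll 0 cur yaw -4.7 tcp [ 0.566  -0.0896  0.0204]
```

Call:
step_arm(commands=[{"dx":0,"dy":0.001,"dz":0.008,"roll":0,"fingers":0.2},{"dx":0,"dy":0.001,"dz":0.014,"roll":0,"fingers":0.2},{"dx":0,"dy":0.001,"dz":0.015,"roll":0,"fingers":0.2},{"dx":0,"dy":0.001,"dz":0.015,"roll":0,"fingers":-0.2},{"dx":0,"dy":0.001,"dz":0.015,"roll":0,"fingers":-1},{"dx":0,"dy":0.001,"dz":0.015,"roll":0,"fingers":-1},{"dx":0,"dy":0.001,"dz":0.0,"roll":0,"fingers":-1},{"dx":0,"dy":0.001,"dz":-0.06,"roll":0,"fingers":-1}])

```text
time: 18.52
tool_pos: [0.564, -0.0906, 0.0815]
tcp_rot: [-3.137, 0.129, 0.013]
wrist_force: [0.8, 0.2, 0.5]
width: 0.999
grip_force: 0.0
```

Call:
step_arm(commands=[{"dx":0,"dy":0.06,"dz":-0.06,"roll":0,"fingers":-1},{"dx":0,"dy":0.12,"dz":-0.12,"roll":0,"fingers":-1},{"dx":-0.03,"dy":0.18,"dz":-0.12,"roll":0,"fingers":-1},{"dx":-0.06,"dy":0.2,"dz":-0.12,"roll":0,"fingers":-1},{"dx":-0.1,"dy":0.2,"dz":-0.12,"roll":0,"fingers":-1},{"dx":-0.1,"dy":0.2,"dz":-0.12,"roll":0,"fingers":-1}])

```text
time: 19.27
tool_pos: [0.4491, -0.2831, 0.2051]
tcp_rot: [3.138, -0.134, 0.0]
wrist_force: [0.2, -0.1, -0.0]
width: 0.999
grip_force: 0.0
```

```bash
python3 -c "
from scan import *
im,d,c=grab('top');cv2.imwrite('pics/t2.png',im);np.savez('top2.npz',im=im,d=d)
b=dict(blue=(154,211),green=(187,237),orange=(421,153),yellow=(455,198),lilac=(500,188),white=(441,246),terra=(492,241))
for k,v in scan(b,im,d,c).items(): print(k,v)
s=read_state();print(s['tool_pos'],s['time'])"
```

```text
blue (0.5483, 0.4627, 0.0329, 187)
green (0.4959, 0.3953, 0.0565, 189)
orange (0.6844, -0.2096, 0.033, 174)
yellow (0.5698, -0.2893, 0.0325, 194)
lilac (0.5938, -0.4032, 0.0344, 199)
white (0.4498, -0.2516, 0.0326, 156)
terra (0.4845, -0.3541, 0.0014, 2)
[ 0.45079246 -0.28289759  0.20511931] 19.325
```

View pics/t2.png

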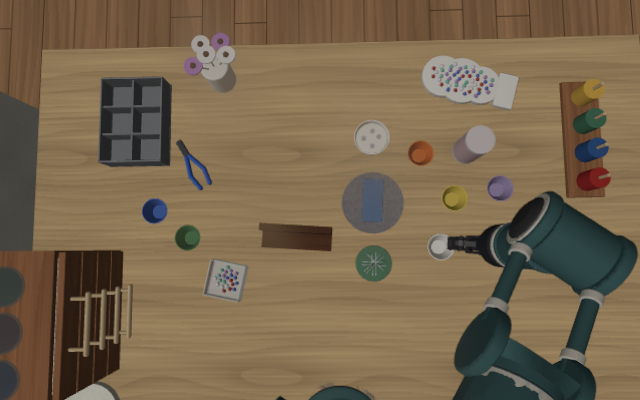

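Tile lies blue up near the middle of the mat, at about (372,200). All bowls are upright: white (441,246), with terracotta hidden under the arm, the others unmoved. Start with the white bowl.

```bash
cat > go.py <<'E'
import sys
from scan import *
B=dict(blue=(154,211),green=(187,237),orange=(421,153),yellow=(455,198),lilac=(500,188),white=(441,246),terra=(492,241))
def leg(x,y,z):
    plan(x,y,z)
def top(names,r=17):
    im,d,c=grab('top'); return scan({n:B[n] for n in names},im,d,c,r=r)
E
python3 - <<'E'
from go import *
f=np.load("top2.npz");c=calibration("top");im=f["im"]
h=cv2.cvtColor(im,cv2.COLOR_BGR2HSV)[170:235,340:406]
m=cv2.inRange(h,(95,90,30),(125,255,255)); v,u=np.nonzero(m); 
r=cv2.minAreaRect(np.c_[u+340,v+170].astype(np.float32)); p=onplane(c,[r[0]],.014);print(len(u),r,p)
g=cv2.inRange(h,(0,0,0),(180,70,255)); v,u=np.nonzero(((g>0)|(m>0))); (cc),rr=cv2.minEnclosingCircle(np.c_[u+340,v+170].astype(np.float32));print(cc,rr,onplane(c,[cc],.002))
print(scan(B,im,f["d"],c,r=15))
plan(.4498,-.2516,.1); plan(.4498,-.2516,.018)
E
```

```text
0 ((0.0, 0.0), (0.0, 0.0), 0.0) [[1.13216711 0.91166471 0.014     ]]
(372.28790283203125, 202.41738891601562) 30.960418701171875 [[ 0.5642968  -0.09096437  0.002     ]]
{'blue': (0.5483, 0.4627, 0.0329, 187), 'green': (0.4796, 0.3778, 0.033, 187), 'orange': (0.6844, -0.2096, 0.033, 174), 'yellow': (0.5698, -0.2893, 0.0325, 194), 'lilac': (0.5938, -0.4032, 0.0344, 199), 'white': (0.4498, -0.2516, 0.0326, 156), 'terra': (0.4845, -0.3541, 0.0014, 2)}
d [-0.0038 -0.0312  0.1051] roll 0 cur yaw -4.8 tcp [ 0.4508 -0.2829  0.2051]
d [-0.0039 -0.0312  0.1871] roll 0 cur yaw -4.8 tcp [ 0.4508 -0.2829  0.2051]
```

Call:
step_arm(commands=[{"dx":-0.004,"dy":-0.031,"dz":0.06,"roll":0,"fingers":-1},{"dx":-0.004,"dy":-0.031,"dz":0.12,"roll":0,"fingers":-1},{"dx":-0.004,"dy":-0.031,"dz":0.165,"roll":0,"fingers":-1},{"dx":-0.004,"dy":-0.031,"dz":0.187,"roll":0,"fingers":-1},{"dx":-0.004,"dy":-0.031,"dz":0.187,"roll":0,"fingers":0},{"dx":-0.004,"dy":-0.031,"dz":0.187,"roll":0,"fingers":0},{"dx":-0.004,"dy":-0.031,"dz":0.187,"roll":0,"fingers":0},{"dx":-0.004,"dy":-0.031,"dz":0.187,"roll":0,"fingers":0}], squeeze=50)

```text
time: 20.32
tool_pos: [0.4511, -0.2517, 0.0181]
tcp_rot: [3.138, -0.128, 0.003]
wrist_force: [0.5, -0.4, -0.9]
width: 0.712
grip_force: 54.2
```

Call:
step_arm(commands=[{"dx":0,"dy":0,"dz":-0.03,"roll":0,"fingers":0},{"dx":0,"dy":0,"dz":-0.06,"roll":0,"fingers":0},{"dx":0.03,"dy":-0.05,"dz":-0.06,"roll":0,"fingers":0},{"dx":0.06,"dy":-0.1,"dz":-0.06,"roll":0,"fingers":0},{"dx":0.09,"dy":-0.15,"dz":-0.06,"roll":0,"fingers":0},{"dx":0.1,"dy":-0.17,"dz":-0.06,"roll":0,"fingers":0},{"dx":0.1,"dy":-0.17,"dz":-0.06,"roll":0,"fingers":0}])

```text
time: 21.2
tool_pos: [0.5642, -0.089, 0.0771]
tcp_rot: [3.139, -0.124, 0.0]
wrist_force: [0.0, -0.7, -1.0]
width: 0.717
grip_force: 54.5
```

```bash
python3 -c "
from go import *
im,d,c=grab('wrist');cv2.imwrite('pics/w9.png',im)
plan(.564,-.0905,.033); print(top(['terra','yellow','lilac','orange'],17))"
```

```text
d [0.0007 0.0005 0.0439] roll 0 cur yaw -4.6 tcp [ 0.5634 -0.0899  0.0769]
{'terra': (0.4599, -0.3767, 0.034, 214), 'yellow': (0.5695, -0.29, 0.033, 192), 'lilac': (0.5927, -0.4033, 0.034, 190), 'orange': (0.6917, -0.2096, 0.0303, 91)}
```

View pics/w9.png

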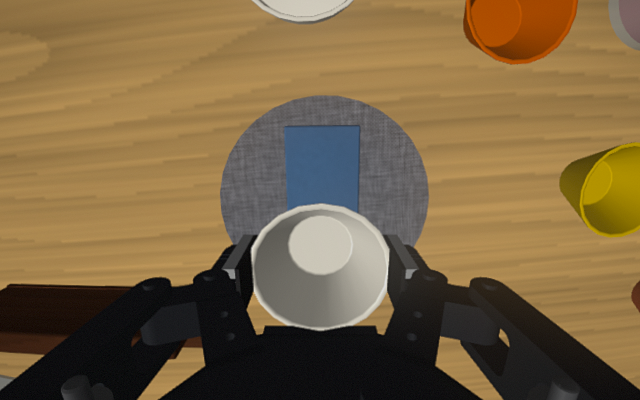

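White bowl held level above the tile. The tile shows at (285–360, 126–210), near the middle of the mat. Set it down.

Call:
step_arm(commands=[{"dx":0.0005,"dy":0.0005,"dz":0.02,"roll":0,"fingers":0},{"dx":0.0005,"dy":0.0005,"dz":0.035,"roll":0,"fingers":0},{"dx":0.0005,"dy":0.0005,"dz":0.041,"roll":0,"fingers":0},{"dx":0.0005,"dy":0.0005,"dz":0.044,"roll":0,"fingers":0},{"dx":0.0005,"dy":0.0005,"dz":0.044,"roll":0,"fingers":-0.5},{"dx":0.0005,"dy":0.0005,"dz":0.044,"roll":0,"fingers":-1},{"dx":0.0005,"dy":0.0005,"dz":0.044,"roll":0,"fingers":-1},{"dx":0.0005,"dy":0.0005,"dz":0.0,"roll":0,"fingers":-1}])

```text
time: 22.3
tool_pos: [0.5607, -0.0897, 0.0738]
tcp_rot: [-3.138, 0.128, 0.013]
wrist_force: [0.1, -0.3, 1.3]
width: 0.997
grip_force: 0.0
```

Call:
step_arm(commands=[{"dx":0.0,"dy":0.05,"dz":-0.06,"roll":0,"fingers":-1},{"dx":0.0,"dy":0.1,"dz":-0.06,"roll":0,"fingers":-1},{"dx":0.0,"dy":0.15,"dz":-0.06,"roll":0,"fingers":-1},{"dx":0.0,"dy":0.16,"dz":-0.06,"roll":0,"fingers":-1},{"dx":0.0,"dy":0.16,"dz":-0.06,"roll":0,"fingers":-1}])

```text
time: 22.92
tool_pos: [0.5509, -0.2502, 0.1368]
tcp_rot: [-3.138, 0.131, 0.0]
wrist_force: [0.1, 0.4, -0.5]
width: 1.0
grip_force: 0.0
```

```bash
python3 -c "
from go import *
im,d,c=grab('wrist');cv2.imwrite('pics/w10.png',im);P=cloud(c,d)
im,d,c=grab('top');print(scan({'st':(373,201)},im,d,c,z=.054,r=20)); print(scan({k:B[k] for k in ('blue','green','orange','yellow','terra')},im,d,c,r=17))
plan(.5695,-.2897,.1);plan(.5695,-.2897,.018)"
```

```text
{'st': (0.5638, -0.0888, 0.0324, 195)}
{'blue': (0.5479, 0.4627, 0.0327, 185), 'green': (0.4795, 0.3786, 0.0332, 189), 'orange': (0.6849, -0.2096, 0.0332, 188), 'yellow': (0.5463, -0.2785, 0.0175, 26), 'terra': (0.4609, -0.3768, 0.0336, 151)}
d [0.0218 0.0394 0.0365] roll 0 cur yaw -4.7 tcp [ 0.5509 -0.2487  0.1365]
d [0.0219 0.0394 0.1185] roll 0 cur yaw -4.7 tcp [ 0.5509 -0.2487  0.1365]
```

Call:
step_arm(commands=[{"dx":0.022,"dy":0.0395,"dz":0.0,"roll":0,"fingers":-1},{"dx":0.022,"dy":0.0395,"dz":0.05,"roll":0,"fingers":-1},{"dx":0.022,"dy":0.0395,"dz":0.1,"roll":0,"fingers":-1},{"dx":0.022,"dy":0.0395,"dz":0.1185,"roll":0,"fingers":-1},{"dx":0.022,"dy":0.0395,"dz":0.1185,"roll":0,"fingers":0},{"dx":0.022,"dy":0.0395,"dz":0.1185,"roll":0,"fingers":0},{"dx":0.022,"dy":0.0395,"dz":0.1185,"roll":0,"fingers":0},{"dx":0.022,"dy":0.0395,"dz":0.1185,"roll":0,"fingers":0}])

```text
time: 24.02
tool_pos: [0.5708, -0.2917, 0.0199]
tcp_rot: [3.138, -0.128, 0.004]
wrist_force: [-0.6, 0.4, -0.6]
width: 0.72
grip_force: 54.3
```

Call:
step_arm(commands=[{"dx":0,"dy":0,"dz":-0.05,"roll":0,"fingers":0},{"dx":0,"dy":0,"dz":-0.09,"roll":0,"fingers":0},{"dx":-0.01,"dy":-0.05,"dz":-0.09,"roll":0,"fingers":0},{"dx":-0.02,"dy":-0.1,"dz":-0.09,"roll":0,"fingers":0},{"dx":-0.022,"dy":-0.15,"dz":-0.09,"roll":0,"fingers":0},{"dx":-0.022,"dy":-0.1995,"dz":-0.09,"roll":0,"fingers":0},{"dx":-0.022,"dy":-0.1995,"dz":-0.09,"roll":0,"fingers":0},{"dx":-0.022,"dy":-0.1995,"dz":-0.09,"roll":0,"fingers":0}])

```text
time: 25.02
tool_pos: [0.5645, -0.0908, 0.1089]
tcp_rot: [3.138, -0.127, 0.002]
wrist_force: [-0.2, 0.4, -0.9]
width: 0.725
grip_force: 54.8
```

```bash
cat > held.py <<'E'
from go import *
def held(show=None):
    im,d,c=grab('wrist')
    if show: cv2.imwrite(show,im)
    P=cloud(c,d); p,R=pose(); Q=(P.reshape(-1,3)-p)@R   # tool frame
    m=(np.hypot(Q[:,0],Q[:,1])<.045)&(Q[:,2]<.0)&(Q[:,2]>-.045)&(np.abs(Q[:,1])<.028)&(d.ravel()>0)
    q=Q[m]; 
    if len(q)<30: print("nothing held",len(q));return
    t=q[q[:,2]<np.percentile(q[:,2],2)+.004]
    print("held rim: n",len(t),"tool x range",t[:,0].min().round(4),t[:,0].max().round(4),"z",np.percentile(q[:,2],[1,5]).round(4), "front z",np.median(t[t[:,0]>.02][:,2]).round(4))
E
python3 -c "
from held import *
held()
plan(.5638,-.0888,.044); print(top(['terra','lilac','orange'],17))"
```

```text
held rim: n 324 tool x range -0.0119 0.0118 z [-0.041  -0.0299] front z nan
d [-0.0008 -0.0025  0.0648] roll 0 cur yaw -4.7 tcp [ 0.5644 -0.0913  0.1088]
{'terra': (0.4599, -0.3771, 0.0344, 210), 'lilac': (0.5919, -0.403, 0.0342, 198), 'orange': (0.7027, -0.2117, 0.0247, 67)}
  return _methods._mean(a, axis=axis, dtype=dtype,
  ret = ret.dtype.type(ret / rcount)
```

Call:
step_arm(commands=[{"dx":-0.0005,"dy":-0.002,"dz":0.04,"roll":0,"fingers":0},{"dx":-0.0005,"dy":-0.002,"dz":0.055,"roll":0,"fingers":0},{"dx":-0.0005,"dy":-0.002,"dz":0.061,"roll":0,"fingers":0},{"dx":-0.0005,"dy":-0.002,"dz":0.064,"roll":0,"fingers":0},{"dx":-0.0005,"dy":-0.002,"dz":0.064,"roll":0,"fingers":-0.5},{"dx":-0.0005,"dy":-0.002,"dz":0.064,"roll":0,"fingers":-1},{"dx":-0.0005,"dy":-0.002,"dz":0.064,"roll":0,"fingers":-1},{"dx":-0.0005,"dy":-0.002,"dz":0.01,"roll":0,"fingers":-1}])

```text
time: 26.12
tool_pos: [0.5592, -0.0876, 0.0937]
tcp_rot: [-3.137, 0.129, 0.018]
wrist_force: [0.6, -0.3, 0.2]
width: 0.998
grip_force: 0.0
```

Call:
step_arm(commands=[{"dx":0.0,"dy":0.0,"dz":-0.04,"roll":0,"fingers":-1},{"dx":0.04,"dy":0.04,"dz":-0.07,"roll":0,"fingers":-1},{"dx":0.08,"dy":0.08,"dz":-0.07,"roll":0,"fingers":-1},{"dx":0.11,"dy":0.11,"dz":-0.07,"roll":0,"fingers":-1},{"dx":0.11,"dy":0.11,"dz":-0.07,"roll":0,"fingers":-1}])

```text
time: 26.75
tool_pos: [0.6658, -0.2095, 0.1677]
tcp_rot: [3.138, -0.132, 0.001]
wrist_force: [0.0, 0.3, 0.2]
width: 1.002
grip_force: 0.0
```

```bash
python3 -c "
from go import *
im,d,c=grab('top');print(scan({'st':(373,200)},im,d,c,z=.065,r=20)); print(scan({k:B[k] for k in ('blue','green','lilac','terra')},im,d,c,r=17))
plan(.6847,-.2096,.018)"
```

```text
{'st': (0.5645, -0.0879, 0.0325, 197)}
{'blue': (0.5481, 0.4628, 0.0329, 178), 'green': (0.48, 0.3783, 0.0329, 191), 'lilac': (0, 0, 0, 0), 'terra': (0, 0, 0, 0)}
d [2.030e-02 1.000e-04 1.494e-01] roll 0 cur yaw -4.8 tcp [ 0.6646 -0.2079  0.1674]
```

Call:
step_arm(commands=[{"dx":0.0205,"dy":0.0,"dz":0.05,"roll":0,"fingers":-1},{"dx":0.0205,"dy":0.0,"dz":0.1,"roll":0,"fingers":-1},{"dx":0.0205,"dy":0.0,"dz":0.135,"roll":0,"fingers":-1},{"dx":0.0205,"dy":0.0,"dz":0.149,"roll":0,"fingers":-1},{"dx":0.0205,"dy":0.0,"dz":0.149,"roll":0,"fingers":0},{"dx":0.0205,"dy":0.0,"dz":0.149,"roll":0,"fingers":0},{"dx":0.0205,"dy":0.0,"dz":0.149,"roll":0,"fingers":0},{"dx":0.0205,"dy":0.0,"dz":0.149,"roll":0,"fingers":0}])

```text
time: 27.8
tool_pos: [0.6862, -0.2091, 0.0211]
tcp_rot: [3.138, -0.129, 0.005]
wrist_force: [1.5, 0.6, 2.9]
width: 0.718
grip_force: 54.4
```

Call:
step_arm(commands=[{"dx":0,"dy":0,"dz":-0.05,"roll":0,"fingers":0},{"dx":0,"dy":0,"dz":-0.1,"roll":0,"fingers":0},{"dx":-0.04,"dy":-0.035,"dz":-0.1,"roll":0,"fingers":0},{"dx":-0.08,"dy":-0.07,"dz":-0.1,"roll":0,"fingers":0},{"dx":-0.115,"dy":-0.1,"dz":-0.1,"roll":0,"fingers":0},{"dx":-0.13,"dy":-0.111,"dz":-0.1,"roll":0,"fingers":0},{"dx":-0.13,"dy":-0.111,"dz":-0.1,"roll":0,"fingers":0},{"dx":-0.13,"dy":-0.111,"dz":-0.1,"roll":0,"fingers":0}])

```text
time: 28.8
tool_pos: [0.5659, -0.0885, 0.12]
tcp_rot: [3.138, -0.129, 0.003]
wrist_force: [0.8, -0.5, -1.2]
width: 0.717
grip_force: 54.7
```

```bash
python3 -c "
from go import *
plan(.5643,-.0885,.055); print(top(['terra','lilac','green','blue'],17))"
```

```text
d [-0.0018  0.0001  0.065 ] roll 0 cur yaw -4.7 tcp [ 0.5659 -0.0885  0.12  ]
{'terra': (0.4609, -0.3762, 0.034, 206), 'lilac': (0.593, -0.4027, 0.0341, 199), 'green': (0.4797, 0.3779, 0.0327, 184), 'blue': (0.5482, 0.4629, 0.0331, 183)}
```

Call:
step_arm(commands=[{"dx":-0.0015,"dy":0,"dz":0.04,"roll":0,"fingers":0},{"dx":-0.0015,"dy":0,"dz":0.055,"roll":0,"fingers":0},{"dx":-0.0015,"dy":0,"dz":0.061,"roll":0,"fingers":0},{"dx":-0.0015,"dy":0,"dz":0.064,"roll":0,"fingers":0},{"dx":-0.0015,"dy":0,"dz":0.064,"roll":0,"fingers":-0.5},{"dx":-0.0015,"dy":0,"dz":0.064,"roll":0,"fingers":-1},{"dx":-0.0015,"dy":0,"dz":0.064,"roll":0,"fingers":-1},{"dx":-0.0015,"dy":0,"dz":0.01,"roll":0,"fingers":-1}])

```text
time: 29.85
tool_pos: [0.5584, -0.0865, 0.1045]
tcp_rot: [-3.137, 0.129, 0.018]
wrist_force: [1.7, -0.5, 0.4]
width: 1.001
grip_force: 0.0
```

Call:
step_arm(commands=[{"dx":0.0,"dy":0.0,"dz":-0.05,"roll":0,"fingers":-1},{"dx":0.01,"dy":0.05,"dz":-0.07,"roll":0,"fingers":-1},{"dx":0.02,"dy":0.11,"dz":-0.07,"roll":0,"fingers":-1},{"dx":0.03,"dy":0.17,"dz":-0.07,"roll":0,"fingers":-1},{"dx":0.04,"dy":0.23,"dz":-0.07,"roll":0,"fingers":-1},{"dx":0.05,"dy":0.29,"dz":-0.07,"roll":0,"fingers":-1},{"dx":0.055,"dy":0.311,"dz":-0.07,"roll":0,"fingers":-1},{"dx":0.055,"dy":0.311,"dz":-0.07,"roll":0,"fingers":-1}])

```text
time: 30.85
tool_pos: [0.592, -0.4029, 0.1784]
tcp_rot: [-3.138, 0.132, 0.001]
wrist_force: [-0.8, 0.5, -1.3]
width: 0.996
grip_force: 0.0
```

```bash
python3 -c "
from go import *
im,d,c=grab('top');print(scan({'st':(374,199)},im,d,c,z=.076,r=20)); print(scan({k:B[k] for k in ('blue','green')},im,d,c,r=17))
plan(.5927,-.403,.018)"
```

```text
{'st': (0.5643, -0.0871, 0.0326, 200)}
{'blue': (0.5489, 0.4628, 0.0335, 182), 'green': (0.4796, 0.3782, 0.0329, 188)}
d [0.001  0.0019 0.1605] roll 0 cur yaw -4.7 tcp [ 0.5921 -0.4013  0.1785]
```

Call:
step_arm(commands=[{"dx":0.001,"dy":0.001,"dz":0.06,"roll":0,"fingers":-1},{"dx":0.001,"dy":0.001,"dz":0.11,"roll":0,"fingers":-1},{"dx":0.001,"dy":0.001,"dz":0.145,"roll":0,"fingers":-1},{"dx":0.001,"dy":0.001,"dz":0.16,"roll":0,"fingers":-1},{"dx":0.001,"dy":0.001,"dz":0.16,"roll":0,"fingers":0},{"dx":0.001,"dy":0.001,"dz":0.16,"roll":0,"fingers":0},{"dx":0.001,"dy":0.001,"dz":0.16,"roll":0,"fingers":0},{"dx":0.001,"dy":0.001,"dz":0.16,"roll":0,"fingers":0}])

```text
time: 31.9
tool_pos: [0.5942, -0.4036, 0.021]
tcp_rot: [3.137, -0.129, 0.004]
wrist_force: [1.1, 0.5, 2.0]
width: 0.722
grip_force: 54.4
```

Call:
step_arm(commands=[{"dx":0,"dy":0,"dz":-0.06,"roll":0,"fingers":0},{"dx":0,"dy":0,"dz":-0.11,"roll":0,"fingers":0},{"dx":-0.01,"dy":-0.06,"dz":-0.11,"roll":0,"fingers":0},{"dx":-0.02,"dy":-0.12,"dz":-0.11,"roll":0,"fingers":0},{"dx":-0.03,"dy":-0.18,"dz":-0.11,"roll":0,"fingers":0},{"dx":-0.04,"dy":-0.24,"dz":-0.11,"roll":0,"fingers":0},{"dx":-0.05,"dy":-0.29,"dz":-0.11,"roll":0,"fingers":0},{"dx":-0.0545,"dy":-0.3115,"dz":-0.11,"roll":0,"fingers":0}])

```text
time: 32.9
tool_pos: [0.5639, -0.0856, 0.1297]
tcp_rot: [-3.139, 0.125, -0.001]
wrist_force: [-0.0, -0.2, -0.5]
width: 0.719
grip_force: 54.8
```

Call:
step_arm(commands=[{"dx":0,"dy":0,"dz":0,"roll":0,"fingers":0},{"dx":0,"dy":0,"dz":0,"roll":0,"fingers":0}])

```text
time: 33.15
tool_pos: [0.5649, -0.0892, 0.1297]
tcp_rot: [3.138, -0.129, 0.001]
wrist_force: [-0.5, 0.2, -0.7]
width: 0.721
grip_force: 54.8
```

```bash
python3 -c "
from go import *
plan(.5643,-.0880,.067); print(top(['terra','green','blue'],17))"
```

```text
d [-0.0007 -0.0012  0.0627] roll 0 cur yaw -4.7 tcp [ 0.5649 -0.0892  0.1297]
{'terra': (0.4611, -0.377, 0.0338, 206), 'green': (0.4799, 0.3777, 0.033, 187), 'blue': (0.5486, 0.4626, 0.0335, 185)}
```

Call:
step_arm(commands=[{"dx":-0.0005,"dy":-0.001,"dz":0.04,"roll":0,"fingers":0},{"dx":-0.0005,"dy":-0.001,"dz":0.054,"roll":0,"fingers":0},{"dx":-0.0005,"dy":-0.001,"dz":0.06,"roll":0,"fingers":0},{"dx":-0.0005,"dy":-0.001,"dz":0.062,"roll":0,"fingers":0},{"dx":-0.0005,"dy":-0.001,"dz":0.062,"roll":0,"fingers":-0.5},{"dx":-0.0005,"dy":-0.001,"dz":0.062,"roll":0,"fingers":-1},{"dx":-0.0005,"dy":-0.001,"dz":0.062,"roll":0,"fingers":-1},{"dx":-0.0005,"dy":-0.001,"dz":0.01,"roll":0,"fingers":-1}])

```text
time: 34.2
tool_pos: [0.5594, -0.0859, 0.1146]
tcp_rot: [-3.137, 0.128, 0.018]
wrist_force: [0.2, -0.1, -0.6]
width: 1.001
grip_force: 0.0
```

Call:
step_arm(commands=[{"dx":0.0,"dy":0.0,"dz":-0.05,"roll":0,"fingers":-1},{"dx":-0.015,"dy":0.05,"dz":-0.06,"roll":0,"fingers":-1},{"dx":-0.03,"dy":0.105,"dz":-0.06,"roll":0,"fingers":-1},{"dx":-0.045,"dy":0.16,"dz":-0.06,"roll":0,"fingers":-1},{"dx":-0.06,"dy":0.215,"dz":-0.06,"roll":0,"fingers":-1},{"dx":-0.075,"dy":0.27,"dz":-0.06,"roll":0,"fingers":-1},{"dx":-0.08,"dy":0.2965,"dz":-0.06,"roll":0,"fingers":-1},{"dx":-0.08,"dy":0.2965,"dz":-0.06,"roll":0,"fingers":-1}])

```text
time: 35.2
tool_pos: [0.4592, -0.3776, 0.179]
tcp_rot: [-3.138, 0.133, 0.0]
wrist_force: [0.4, -0.1, -0.1]
width: 1.001
grip_force: 0.0
```

```bash
python3 -c "
from go import *
im,d,c=grab('top');print(scan({'st':(375,198)},im,d,c,z=.087,r=20)); print(scan({k:B[k] for k in ('blue','green')},im,d,c,r=17))
plan(.4605,-.377,.018)"
```

```text
{'st': (0.5653, -0.0864, 0.0329, 207)}
{'blue': (0.5486, 0.4635, 0.0333, 183), 'green': (0.4796, 0.3782, 0.0326, 186)}
d [0.0011 0.0009 0.1609] roll 0 cur yaw -4.8 tcp [ 0.4596 -0.3762  0.1789]
```

Call:
step_arm(commands=[{"dx":0.001,"dy":0.0005,"dz":0.06,"roll":0,"fingers":-1},{"dx":0.001,"dy":0.0005,"dz":0.11,"roll":0,"fingers":-1},{"dx":0.001,"dy":0.0005,"dz":0.145,"roll":0,"fingers":-1},{"dx":0.001,"dy":0.0005,"dz":0.16,"roll":0,"fingers":-1},{"dx":0.001,"dy":0.0005,"dz":0.16,"roll":0,"fingers":0},{"dx":0.001,"dy":0.0005,"dz":0.16,"roll":0,"fingers":0},{"dx":0.001,"dy":0.0005,"dz":0.16,"roll":0,"fingers":0},{"dx":0.001,"dy":0.0005,"dz":0.16,"roll":0,"fingers":0}])

```text
time: 36.25
tool_pos: [0.4621, -0.3773, 0.0209]
tcp_rot: [3.137, -0.129, 0.004]
wrist_force: [0.9, 0.1, 2.8]
width: 0.724
grip_force: 54.5
```

Call:
step_arm(commands=[{"dx":0,"dy":0,"dz":-0.06,"roll":0,"fingers":0},{"dx":0,"dy":0,"dz":-0.12,"roll":0,"fingers":0},{"dx":0.015,"dy":-0.05,"dz":-0.12,"roll":0,"fingers":0},{"dx":0.03,"dy":-0.105,"dz":-0.12,"roll":0,"fingers":0},{"dx":0.045,"dy":-0.16,"dz":-0.12,"roll":0,"fingers":0},{"dx":0.06,"dy":-0.215,"dz":-0.12,"roll":0,"fingers":0},{"dx":0.075,"dy":-0.27,"dz":-0.12,"roll":0,"fingers":0},{"dx":0.08,"dy":-0.2965,"dz":-0.12,"roll":0,"fingers":0}])

```text
time: 37.25
tool_pos: [0.5657, -0.0849, 0.1399]
tcp_rot: [-3.139, 0.125, -0.002]
wrist_force: [-0.1, -1.1, -0.0]
width: 0.725
grip_force: 54.9
```

Call:
step_arm(commands=[{"dx":0,"dy":0,"dz":0,"roll":0,"fingers":0},{"dx":0,"dy":0,"dz":0,"roll":0,"fingers":0}])

```text
time: 37.5
tool_pos: [0.5647, -0.0881, 0.1395]
tcp_rot: [3.138, -0.128, 0.0]
wrist_force: [0.7, 0.7, -0.1]
width: 0.719
grip_force: 54.9
```

```bash
python3 -c "
from go import *
plan(.5645,-.0875,.0785); print(top(['green','blue'],17))"
```

```text
d [-0.0003 -0.0006  0.061 ] roll 0 cur yaw -4.7 tcp [ 0.5647 -0.0881  0.1395]
{'green': (0.4794, 0.3781, 0.0327, 186), 'blue': (0.5486, 0.463, 0.0332, 181)}
```

Call:
step_arm(commands=[{"dx":0,"dy":-0.0005,"dz":0.04,"roll":0,"fingers":0},{"dx":0,"dy":-0.0005,"dz":0.053,"roll":0,"fingers":0},{"dx":0,"dy":-0.0005,"dz":0.058,"roll":0,"fingers":0},{"dx":0,"dy":-0.0005,"dz":0.061,"roll":0,"fingers":0},{"dx":0,"dy":-0.0005,"dz":0.061,"roll":0,"fingers":-0.5},{"dx":0,"dy":-0.0005,"dz":0.061,"roll":0,"fingers":-1},{"dx":0,"dy":-0.0005,"dz":0.061,"roll":0,"fingers":-1},{"dx":0,"dy":-0.0005,"dz":0.0,"roll":0,"fingers":-1}])

```text
time: 38.55
tool_pos: [0.5599, -0.086, 0.1338]
tcp_rot: [-3.137, 0.128, 0.021]
wrist_force: [0.8, -0.4, 0.1]
width: 0.997
grip_force: 0.0
```

Call:
step_arm(commands=[{"dx":0,"dy":0.0,"dz":-0.04,"roll":0,"fingers":-1},{"dx":-0.015,"dy":-0.057,"dz":-0.04,"roll":0,"fingers":-1},{"dx":-0.03,"dy":-0.114,"dz":-0.04,"roll":0,"fingers":-1},{"dx":-0.045,"dy":-0.171,"dz":-0.04,"roll":0,"fingers":-1},{"dx":-0.06,"dy":-0.228,"dz":-0.04,"roll":0,"fingers":-1},{"dx":-0.075,"dy":-0.285,"dz":-0.04,"roll":0,"fingers":-1},{"dx":-0.09,"dy":-0.342,"dz":-0.04,"roll":0,"fingers":-1},{"dx":-0.105,"dy":-0.4,"dz":-0.04,"roll":0,"fingers":-1}])

```text
time: 39.55
tool_pos: [0.4923, 0.3221, 0.1792]
tcp_rot: [3.139, -0.128, 0.0]
wrist_force: [1.4, 0.3, 0.3]
width: 1.002
grip_force: 0.0
```

Call:
step_arm(commands=[{"dx":-0.018,"dy":-0.057,"dz":0,"roll":0,"fingers":-1},{"dx":-0.018,"dy":-0.057,"dz":0,"roll":0,"fingers":-1},{"dx":-0.018,"dy":-0.057,"dz":0,"roll":0,"fingers":-1},{"dx":-0.018,"dy":-0.057,"dz":0,"roll":0,"fingers":-1}])

```text
time: 40.05
tool_pos: [0.48, 0.3771, 0.1791]
tcp_rot: [3.138, -0.131, -0.001]
wrist_force: [0.5, -0.2, 0.0]
width: 0.997
grip_force: 0.0
```

```bash
python3 -c "
from go import *
im,d,c=grab('top');print(scan({'st':(375,197)},im,d,c,z=.098,r=20)); print(scan({k:B[k] for k in ('blue','green')},im,d,c,r=17))
im,d,c=grab('wrist');cv2.imwrite('pics/w11.png',im)
plan(.4795,.378,.018)"
```

```text
{'st': (0.5659, -0.086, 0.0325, 209)}
{'blue': (0.5482, 0.4634, 0.0324, 146), 'green': (0.4792, 0.3781, 0.0329, 134)}
d [-0.0008 -0.0009  0.1614] roll 0 cur yaw -4.8 tcp [0.4802 0.3771 0.1794]
```

View pics/w11.png

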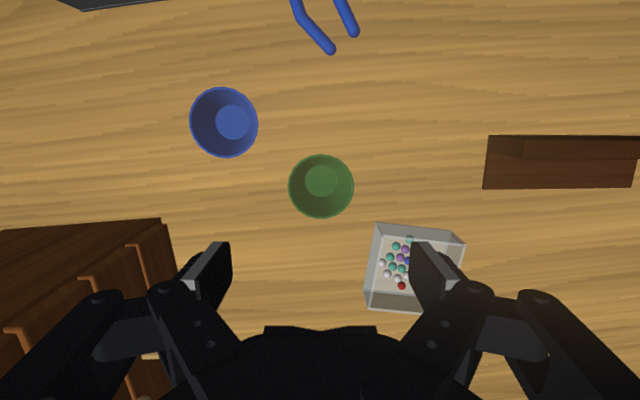

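Green bowl at (321,186), clear of the box and the blue bowl. Pick it.

Call:
step_arm(commands=[{"dx":-0.001,"dy":-0.001,"dz":0.06,"roll":0,"fingers":-1},{"dx":-0.001,"dy":-0.001,"dz":0.11,"roll":0,"fingers":-1},{"dx":-0.001,"dy":-0.001,"dz":0.145,"roll":0,"fingers":-1},{"dx":-0.001,"dy":-0.001,"dz":0.16,"roll":0,"fingers":-1},{"dx":-0.001,"dy":-0.001,"dz":0.16,"roll":0,"fingers":0},{"dx":-0.001,"dy":-0.001,"dz":0.16,"roll":0,"fingers":0},{"dx":-0.001,"dy":-0.001,"dz":0.16,"roll":0,"fingers":0},{"dx":-0.001,"dy":-0.001,"dz":0.16,"roll":0,"fingers":0}])

```text
time: 41.15
tool_pos: [0.48, 0.3804, 0.021]
tcp_rot: [-3.137, 0.128, -0.004]
wrist_force: [0.6, -0.2, 3.2]
width: 0.718
grip_force: 54.5
```

Call:
step_arm(commands=[{"dx":0,"dy":0,"dz":-0.06,"roll":0,"fingers":0},{"dx":0,"dy":0,"dz":-0.12,"roll":0,"fingers":0},{"dx":0.013,"dy":0.05,"dz":-0.13,"roll":0,"fingers":0},{"dx":0.028,"dy":0.105,"dz":-0.13,"roll":0,"fingers":0},{"dx":0.043,"dy":0.16,"dz":-0.13,"roll":0,"fingers":0},{"dx":0.058,"dy":0.215,"dz":-0.13,"roll":0,"fingers":0},{"dx":0.073,"dy":0.27,"dz":-0.13,"roll":0,"fingers":0},{"dx":0.088,"dy":0.325,"dz":-0.13,"roll":0,"fingers":0}])

```text
time: 42.15
tool_pos: [0.5402, 0.0468, 0.15]
tcp_rot: [-3.139, 0.128, -0.002]
wrist_force: [0.4, 0.2, 0.1]
width: 0.721
grip_force: 54.9
```

Call:
step_arm(commands=[{"dx":0.015,"dy":0.055,"dz":0,"roll":0,"fingers":0},{"dx":0.03,"dy":0.11,"dz":0,"roll":0,"fingers":0},{"dx":0.035,"dy":0.132,"dz":0,"roll":0,"fingers":0},{"dx":0.035,"dy":0.132,"dz":0,"roll":0,"fingers":0},{"dx":0.035,"dy":0.132,"dz":0,"roll":0,"fingers":0}])

```text
time: 42.78
tool_pos: [0.5638, -0.0853, 0.1494]
tcp_rot: [-3.138, 0.129, 0.0]
wrist_force: [1.0, 0.1, -0.8]
width: 0.712
grip_force: 54.9
```

```bash
python3 -c "
from go import *
plan(.5645,-.0875,.09); print(top(['blue','green'],17))"
```

```text
d [0.0009 0.0022 0.0594] roll 0 cur yaw -4.7 tcp [ 0.5638 -0.0853  0.1494]
{'blue': (0.5485, 0.4632, 0.0333, 173), 'green': (0, 0, 0, 0)}
```

Call:
step_arm(commands=[{"dx":0.001,"dy":0.002,"dz":0.03,"roll":0,"fingers":0},{"dx":0.001,"dy":0.002,"dz":0.048,"roll":0,"fingers":0},{"dx":0.001,"dy":0.002,"dz":0.056,"roll":0,"fingers":0},{"dx":0.001,"dy":0.002,"dz":0.059,"roll":0,"fingers":0},{"dx":0.001,"dy":0.002,"dz":0.059,"roll":0,"fingers":-0.5},{"dx":0.001,"dy":0.002,"dz":0.059,"roll":0,"fingers":-1},{"dx":0.001,"dy":0.002,"dz":0.059,"roll":0,"fingers":-1},{"dx":0.001,"dy":0.002,"dz":0.0,"roll":0,"fingers":-1}])

```text
time: 43.82
tool_pos: [0.5599, -0.087, 0.1438]
tcp_rot: [-3.137, 0.128, 0.02]
wrist_force: [1.3, 0.8, 0.1]
width: 1.003
grip_force: 0.0
```

Call:
step_arm(commands=[{"dx":0,"dy":0.0,"dz":-0.035,"roll":0,"fingers":-1},{"dx":-0.006,"dy":-0.055,"dz":-0.04,"roll":0,"fingers":-1},{"dx":-0.012,"dy":-0.11,"dz":-0.04,"roll":0,"fingers":-1},{"dx":-0.018,"dy":-0.165,"dz":-0.04,"roll":0,"fingers":-1},{"dx":-0.024,"dy":-0.22,"dz":-0.04,"roll":0,"fingers":-1},{"dx":-0.03,"dy":-0.275,"dz":-0.04,"roll":0,"fingers":-1},{"dx":-0.036,"dy":-0.33,"dz":-0.04,"roll":0,"fingers":-1},{"dx":-0.042,"dy":-0.385,"dz":-0.04,"roll":0,"fingers":-1}])

```text
time: 44.82
tool_pos: [0.5541, 0.3008, 0.189]
tcp_rot: [3.139, -0.128, -0.0]
wrist_force: [0.6, -0.5, 0.9]
width: 0.998
grip_force: 0.0
```

Call:
step_arm(commands=[{"dx":-0.006,"dy":-0.055,"dz":0,"roll":0,"fingers":-1},{"dx":-0.012,"dy":-0.11,"dz":0,"roll":0,"fingers":-1},{"dx":-0.019,"dy":-0.162,"dz":0,"roll":0,"fingers":-1},{"dx":-0.019,"dy":-0.162,"dz":0,"roll":0,"fingers":-1},{"dx":-0.019,"dy":-0.162,"dz":0,"roll":0,"fingers":-1}])

```text
time: 45.45
tool_pos: [0.5484, 0.4617, 0.1885]
tcp_rot: [3.137, -0.127, -0.001]
wrist_force: [0.5, 0.3, -0.6]
width: 0.998
grip_force: 0.0
```

```bash
python3 -c "
from go import *
im,d,c=grab('top');print(scan({'st':(376,196)},im,d,c,z=.109,r=20)); print(scan({k:B[k] for k in ('blue',)},im,d,c,r=17))
plan(.5484,.463,.018)"
```

```text
{'st': (0.566, -0.0868, 0.0329, 218)}
{'blue': (0.5484, 0.463, 0.0328, 168)}
d [-0.0003 -0.0021  0.1707] roll 0 cur yaw -4.7 tcp [0.5486 0.4611 0.1887]
```

Call:
step_arm(commands=[{"dx":0,"dy":-0.0015,"dz":0.06,"roll":0,"fingers":-1},{"dx":0,"dy":-0.0015,"dz":0.11,"roll":0,"fingers":-1},{"dx":0,"dy":-0.0015,"dz":0.155,"roll":0,"fingers":-1},{"dx":0,"dy":-0.0015,"dz":0.17,"roll":0,"fingers":-1},{"dx":0,"dy":-0.0015,"dz":0.17,"roll":0,"fingers":0},{"dx":0,"dy":-0.0015,"dz":0.17,"roll":0,"fingers":0},{"dx":0,"dy":-0.0015,"dz":0.17,"roll":0,"fingers":0},{"dx":0,"dy":-0.0015,"dz":0.17,"roll":0,"fingers":0}])

```text
time: 46.5
tool_pos: [0.55, 0.4645, 0.0213]
tcp_rot: [-3.137, 0.128, -0.004]
wrist_force: [0.9, -0.3, 2.5]
width: 0.714
grip_force: 54.3
```

Call:
step_arm(commands=[{"dx":0,"dy":0,"dz":-0.06,"roll":0,"fingers":0},{"dx":0,"dy":0,"dz":-0.12,"roll":0,"fingers":0},{"dx":0.006,"dy":0.05,"dz":-0.14,"roll":0,"fingers":0},{"dx":0.012,"dy":0.105,"dz":-0.14,"roll":0,"fingers":0},{"dx":0.018,"dy":0.16,"dz":-0.14,"roll":0,"fingers":0},{"dx":0.024,"dy":0.215,"dz":-0.14,"roll":0,"fingers":0},{"dx":0.03,"dy":0.27,"dz":-0.14,"roll":0,"fingers":0},{"dx":0.036,"dy":0.325,"dz":-0.14,"roll":0,"fingers":0}])

```text
time: 47.5
tool_pos: [0.5582, 0.1352, 0.1601]
tcp_rot: [-3.139, 0.128, -0.002]
wrist_force: [-0.0, -0.0, -1.4]
width: 0.713
grip_force: 54.7
```

Call:
step_arm(commands=[{"dx":0.006,"dy":0.055,"dz":0,"roll":0,"fingers":0},{"dx":0.012,"dy":0.11,"dz":0,"roll":0,"fingers":0},{"dx":0.018,"dy":0.165,"dz":0,"roll":0,"fingers":0},{"dx":0.024,"dy":0.205,"dz":0,"roll":0,"fingers":0},{"dx":0.025,"dy":0.222,"dz":0,"roll":0,"fingers":0},{"dx":0.025,"dy":0.222,"dz":0,"roll":0,"fingers":0},{"dx":0.025,"dy":0.222,"dz":0,"roll":0,"fingers":0}])

```text
time: 48.38
tool_pos: [0.5649, -0.0852, 0.1594]
tcp_rot: [-3.138, 0.127, 0.0]
wrist_force: [-0.1, -0.1, -1.3]
width: 0.716
grip_force: 54.7
```

```bash
python3 -c "
from go import *
plan(.5645,-.0875,.101); print(read_state()['width'],top(['blue','green','orange','yellow','lilac','white','terra'],17))"
```

```text
d [-0.0002  0.0023  0.0584] roll 0 cur yaw -4.6 tcp [ 0.5649 -0.0852  0.1594]
0.7155340025526054 {'blue': (0, 0, 0, 0), 'green': (0, 0, 0, 0), 'orange': (0, 0, 0, 0), 'yellow': (0, 0, 0, 0), 'lilac': (0, 0, 0, 0), 'white': (0, 0, 0, 0), 'terra': (0, 0, 0, 0)}
```

Call:
step_arm(commands=[{"dx":0,"dy":0.002,"dz":0.03,"roll":0,"fingers":0},{"dx":0,"dy":0.002,"dz":0.048,"roll":0,"fingers":0},{"dx":0,"dy":0.002,"dz":0.055,"roll":0,"fingers":0},{"dx":0,"dy":0.002,"dz":0.058,"roll":0,"fingers":0},{"dx":0,"dy":0.002,"dz":0.058,"roll":0,"fingers":-0.5},{"dx":0,"dy":0.002,"dz":0.058,"roll":0,"fingers":-1},{"dx":0,"dy":0.002,"dz":0.058,"roll":0,"fingers":-1},{"dx":0,"dy":0.002,"dz":0.02,"roll":0,"fingers":-1}])

```text
time: 49.42
tool_pos: [0.5612, -0.0879, 0.1357]
tcp_rot: [-3.138, 0.128, 0.014]
wrist_force: [1.4, -0.1, 0.2]
width: 1.004
grip_force: 0.0
```

Call:
step_arm(commands=[{"dx":0,"dy":0.0,"dz":-0.04,"roll":0,"fingers":-1},{"dx":0,"dy":0.0,"dz":-0.08,"roll":0,"fingers":-1},{"dx":-0.02,"dy":-0.06,"dz":-0.08,"roll":0,"fingers":-1},{"dx":-0.04,"dy":-0.12,"dz":-0.08,"roll":0,"fingers":-1},{"dx":-0.06,"dy":-0.18,"dz":-0.08,"roll":0,"fingers":-1},{"dx":-0.08,"dy":-0.24,"dz":-0.08,"roll":0,"fingers":-1},{"dx":-0.08,"dy":-0.3,"dz":-0.08,"roll":0,"fingers":-1},{"dx":-0.08,"dy":-0.3,"dz":-0.08,"roll":0,"fingers":-1}])

```text
time: 50.42
tool_pos: [0.5089, 0.2208, 0.2191]
tcp_rot: [-3.138, 0.12, 0.0]
wrist_force: [0.5, -1.0, -0.1]
width: 1.001
grip_force: 0.0
```

```bash
python3 -c "
from go import *
im,d,c=grab('top');print(scan({'st':(376,195)},im,d,c,z=.12,r=22)); A=im[110:290,300:540]
P=cloud(c,d)[170:225,350:400].reshape(-1,3);P=P[np.isfinite(P).all(1)&(P[:,2]<.13)];q=P[P[:,2]>.112];print('rim plane',np.linalg.lstsq(np.c_[q[:,:2]-q[:,:2].mean(0),np.ones(len(q))],q[:,2],rcond=None)[0])
im,d,c=grab('side');Bq=im[60:240,220:460]
cv2.imwrite('pics/end.png',np.vstack([cv2.resize(A,(400,300)),cv2.resize(Bq,(400,300))]))"
```

```text
{'st': (0.5654, -0.0867, 0.0327, 229)}
rim plane [-0.01471256  0.00227945  0.11778511]
```

View pics/end.png

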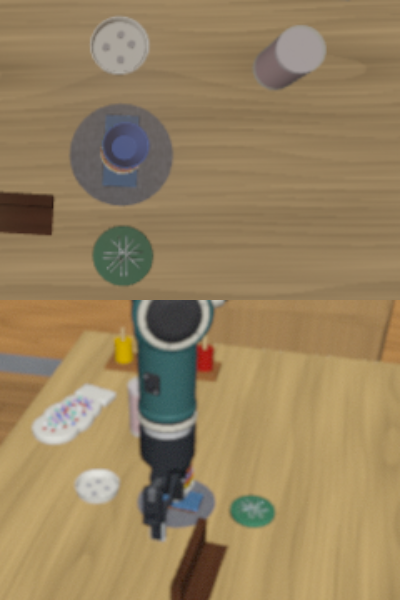

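The stack is level in the middle of the tile, with its rim at 0.12 m as expected for seven nested bowls. The lid and dish are where they were, and the arm is clear.

```bash
python3 -c "
from workcell import *
print(finish_job())"
```

```text
the job is handed in; nothing more can be done
None
```

I handed the job in with the tile turned over against the rail and laid blue side up in the middle of the mat, all seven bowls nested in one level stack on it, and nothing else moved; the hand-in call returned no verdict.

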